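# Work the keyed insert home in the block heater

## Task

The aluminium tube insert has been left standing on the deck of the block heater, beside its pocket and turned the wrong way. Push it along the deck into the pocket, turn it round and shuffle it until its long tab and both ears drop into their slots and it sits fully home, flat on the pocket floor. Only slide and nudge it, do not pick it up off the heater, and leave the other things on the heater and bench where they are.

Things in the scene. Friction and masses are not known exactly. Their poses are not given: they have to be found in the camera images.
- heater: Fixed block heater: a white box with a flat dark steel deck, 250 mm (its x) by 310 mm (its y), deck top 80 mm above the bench. Origin: centre of the underside, on the bench. Its front panel faces its -x. The deck has a pocket with three slots (see pocket and tab_slot), 22 mm deep, with upright walls and sharp edges.
- pocket (a point): Centre of the mouth of the heater's round pocket, at deck height, 35 mm to the heater's -y of the deck's middle. The pocket is 94 mm in diameter, 22 mm deep. Axes as the heater's.
- seat (a point): Centre of the flat pocket floor, 58 mm above the bench, straight below the pocket's mouth. Axes as the heater's. The seated insert's origin lies here.
- tab_slot (a point): Outer end of the long slot, at deck height. It runs from the pocket towards the heater's -x, 34 mm wide, ending 104 mm from the pocket's centre. Two short slots, 28 mm wide, end 88 mm from the centre, at 125 degrees either side of the long one. All run straight out from the pocket and are as deep as it.
- insert: Loose aluminium insert, 0.55 to 0.9 kg: an upright round block 88 mm across, 55 mm tall, dark tube wells on top. Origin: centre of its underside, at first on the deck to the heater's +y of the pocket. Three flat arms 12 mm thick stick out, undersides 10 mm above the block's: a tab along its -x (see tab) and two ears 24 mm wide reaching 84 mm from the axis, 125 degrees either side of the tab.
- tab (a point): On top of the insert's long tab, 85 mm from the insert's axis, 22 mm above its underside. The tab is 30 mm wide and reaches 100 mm from the axis. It starts 0.5 to 1.2 rad clockwise (seen from above) of the long slot's direction, so it is turned back anticlockwise. Seated, it lies in the long slot, its top flush with the deck.
- vial: Bystander: small amber jar, 28 mm in diameter, 50 mm tall, on the far right corner of the heater's deck. Origin: centre of its underside.
- stopper: Bystander: dark rubber stopper, 32 mm in diameter, 22 mm tall, on the far left corner of the heater's deck. Origin: centre of its underside.
- reagent: Bystander: amber reagent bottle, 72 mm in diameter, 160 mm tall, on the bench left of the heater. Origin: centre of its underside.
- beaker: Bystander: glass beaker, 80 mm in diameter, 100 mm tall, on the bench right of the heater. Origin: centre of its underside.
- dish: Bystander: white ceramic dish, 100 mm in diameter, 22 mm high, on the bench right of the heater. Origin: centre of its underside.
- spare: Bystander: plain round aluminium block without tab or ears, 80 mm in diameter, 50 mm tall, on the bench left of the heater. Origin: centre of its underside.
- spatula: Bystander: steel laboratory spatula 180 mm long lying flat on the bench, left of the heater. Origin: on the bench under its middle.
Things that resemble listed ones, but are neither listed nor needed, are in the scene too. What is shaped like the insert but green, purple or yellow is not meant.

How it is judged:
By the outcome, as a careful person would: the job done as asked, in the order asked, and still so for the second after the job is handed in, with the robot touching nothing.
It also fails if it takes over 54 s, if anything falls off the work surface, if the arm or the gripper's body presses on something with over 40 N, if the wrist force passes 120 N, or if a joint passes its speed limit or range.

## Robot

A 6-joint arm with a two-finger parallel gripper is mounted at the origin on the work surface. World frame = base frame: x ahead of the robot, y to its left, z up, the work surface at z = 0. Lengths are in m, angles in rad, forces in N, time in s.
With the tool pointing down it reaches from about 0.325 to 0.85 m from the base axis. Payload 15.5 kg.
Tool frame: the origin (TCP) lies midway between the tips of the shut fingers; the grasp point (between the pads) lies env.hold_point_z behind it (env.hold_point_z is the distance from the TCP to the grasp point, in m); z points along the fingers, y is the direction in which the jaws open and shut (so a half turn about z gives the same grasp; the last joint's range is limited). The gripper opens to 91 mm and grips with 3 to 60 N. Pads are 32 mm wide; open, the fingers measure 118 mm over their backs; the gripper's body (76 mm by 178 mm) begins 60 mm behind the grasp point.
Start: joints at [1.155, 0.494, 1.345, -0, 1.302, -0.096], TCP at [0.197, 0.593, 0.182] pointing down, gripper open.
Joint ranges: [-2.91, 2.91], [-0.82, 2.16], [0.22, 2.67], [-1.22, 4.37], [0.12, 2.79], [-3.08, 3.08]. Speed limits (rad/s): [1.89, 1.89, 2.57, 3.01, 3.01, 3.01].

## Interface

Orientations are given as [roll, pitch, yaw] about the fixed x, y, z axes, in that order (R = Rz(yaw) Ry(pitch) Rx(roll)).
In Python, from workcell import env, eyes, hand_in gives the robot as it stands. The module is installed in compiled form; this text tells all that it offers.
- The arm moves only by the tool carry_out, never from a script. Its argument "rows" is a list of rows, each a list of 2 entries, a list of its own where there are three numbers: the shift along the tool's x, y, z in mm, then the turn, a rotation vector about the tool's x, y, z in rad. A call has 1 to 20 rows; each row shifts and turns the commanded pose from where the row before left it, along the tool's axes as they then stand; what a row does not reach is not made up. A row lasts 1/10 s, in which the tool goes at most 50 mm and 8.59 degrees, less where a joint would pass 70% of its speed; a pose out of reach is approached as far as the arm can. A call is refused whole if a number of a shift passes 50 or a number of a turn 0.15, either way. A call with a gripper value outside its range is refused whole. "claw" is the closure in counts, from 0 (fully open) to 255 (shut), set as the call begins (left out, the last holds). The fingers move at their own pace and stop on an object; "newtons" is the grip in N (left out, the last holds). Time passes only in rows, so rows that do not move let the fingers close. It gives the time, the measured TCP pose, the force and the opening at its end, in the units of the state.
- env.state(): the state, without advancing time (a new reading comes with each control period).
- eyes.snapshot(name): name is "scene" or "side" or "wrist"; returns a dict with "pixels" (384x512x3 uint8, red, green, blue), "vfov" (degrees; the focal length in pixels is half the picture's height over the tangent of half this angle, whatever the lens; pixels are square), "cx", "cy" (the principal point, pixels), "pose" (4x4, takes a point from camera to world coordinates). Camera axes: x right, y up, looking along -z (the intrinsics and any distortion apply to the point x, -y, -z); pixel columns grow to the right and rows downward; lengths in m; the calibration is good to about 2 mm. A picture is of the moment at which its call begins. There is no depth.
- hand_in(): hands the job in, once; it reports no verdict.
The state is a dict: "time": time; "joints": joint angles; "joint_vel": joint speeds; "joint_efforts": joint torques, N m; "position": TCP position; "eef_rot": TCP orientation; "ft_force": force on the tool from outside, world axes, zero at the start; "torque": the same for the moment, N m; "grip_width": finger opening in m.
Only numpy, scipy, OpenCV 4.12 (cv2) and the standard library are available. Lean on these libraries where they do the work, as an engineer would, in place of code of your own. Each camera call takes 0.05 s, during which the arm holds its last target.

## Working session

There is one attempt and no reset: what is moved stays moved. The work goes in short steps, Python scripts to look and compute and a tool call to move; the robot and the scene stay as the last step left them, time stands still between calls to the robot, and variables do not carry over. Pictures are saved under pics/ and viewed, and the job is handed in when it is done.

Besides the shell and the picture viewer there is one more tool, called after "Call:" as name([rows], argument=value, ...), one row to a line, values as JSON. carry_out: Moves the arm, as the interface text tells. Its arguments: {"type":"object","properties":{"rows":{"type":"array"},"claw":{"type":"number"},"newtons":{"type":"number"}},"required":["rows"]}

```bash
mkdir -p pics
python3 - <<'E'
from workcell import env, eyes
import cv2, numpy as np, pickle
print(env.state(), env.hold_point_z)
d={}
for n in ["scene","side","wrist"]:
    s=eyes.snapshot(n); d[n]=s
    cv2.imwrite(f"pics/a_{n}.png", s["pixels"][:,:,::-1])
    print(n,{k:(v if k!="pixels" else v.shape) for k,v in s.items()})
pickle.dump(d,open("a.pkl","wb"))
E
```

```text
{'time': 0.0, 'joints': array([ 1.15448780e+00,  4.94186805e-01,  1.34615869e+00, -1.68769800e-05,
        1.30250680e+00, -9.54962498e-02]), 'joint_vel': array([-5.22100379e-04,  4.83348023e-05, -9.57981363e-04, -5.97374931e-04,
        4.52284213e-04, -2.74869857e-04]), 'joint_efforts': array([ 7.01195837e-03, -8.78824997e+01, -3.81863344e+01,  7.11666467e-02,
        5.31023741e-02, -7.58521173e-05]), 'position': array([0.19690786, 0.59270765, 0.18112671]), 'eef_rot': array([-3.14033720e+00, -1.03914990e-04,  2.82078479e+00]), 'ft_force': array([ 0.12923361, -0.42819566,  0.14171651]), 'torque': array([ 0.03443078,  0.02888033, -0.06482638]), 'grip_width': 0.09114015246078813} 0.0188
scene {'pixels': (384, 512, 3), 'vfov': 57.72266187345558, 'cx': 254.86647882988925, 'cy': 196.42227970671507, 'pose': array([[-0.18676883, -0.72375964,  0.66429615,  1.13170633],
       [ 0.98220054, -0.12381085,  0.14125499,  0.19020572],
       [-0.01998759,  0.67885407,  0.73400112,  0.84071987],
       [ 0.        ,  0.        ,  0.        ,  1.        ]])}
side {'pixels': (384, 512, 3), 'vfov': 50.89273671968357, 'cx': 261.5968058687284, 'cy': 200.51597883540927, 'pose': array([[ 0.71080724,  0.49558437, -0.49914848, -0.22874907],
       [-0.70331943,  0.51058989, -0.4946107 , -0.62668409],
       [ 0.00973884,  0.70263369,  0.7114851 ,  1.06239889],
       [ 0.        ,  0.        ,  0.        ,  1.        ]])}
wrist {'pixels': (384, 512, 3), 'vfov': 62.539191118200044, 'cx': 259.7779708588506, 'cy': 191.5116255949596, 'pose': array([[ 0.31495034, -0.91554767, -0.25015743,  0.1265518 ],
       [ 0.94910761,  0.30353264,  0.08403973,  0.61748436],
       [-0.00101143, -0.26389467,  0.96455097,  0.38414151],
       [ 0.        ,  0.        ,  0.        ,  1.        ]])}
```

View pics/a_scene.png

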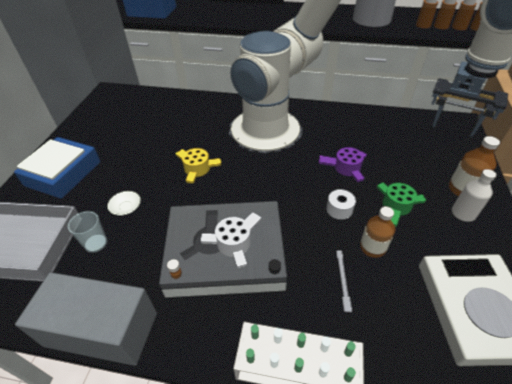

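View pics/a_side.png

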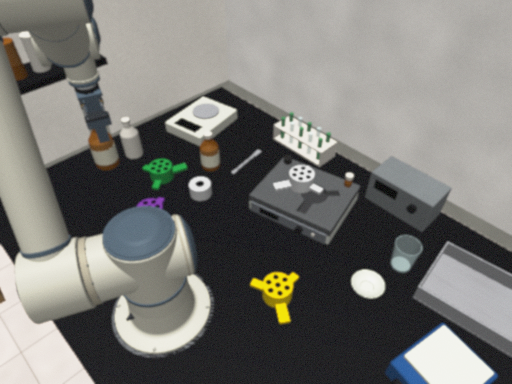

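View pics/a_wrist.png

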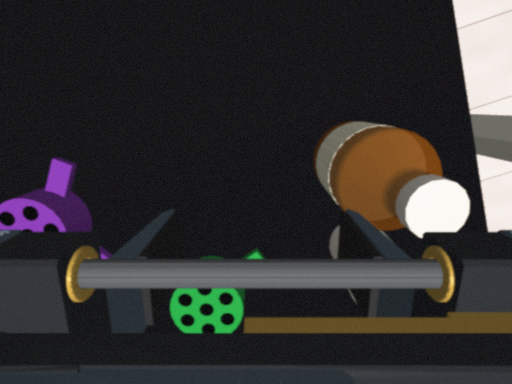

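The scene view shows the heater deck at about (225,245), the silver insert at (233,232), the pocket to its left at about (207,240), the vial at (173,268) and the stopper at (275,266). I'll zoom in next.

Run:
```python
import cv2, pickle
d=pickle.load(open("a.pkl","rb"))
a=d["scene"]["pixels"][190:300,150:300,::-1]
b=d["side"]["pixels"][145:245,240:370,::-1]
cv2.imwrite("pics/z1.png",cv2.resize(a,None,fx=5,fy=5,interpolation=cv2.INTER_CUBIC))
cv2.imwrite("pics/z2.png",cv2.resize(b,None,fx=6,fy=6,interpolation=cv2.INTER_CUBIC))
```

```text
(no output)
```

View pics/z1.png

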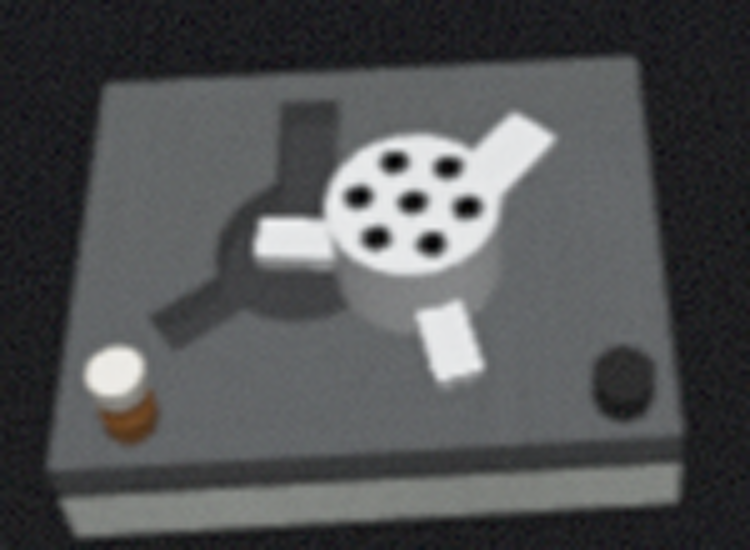

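View pics/z2.png

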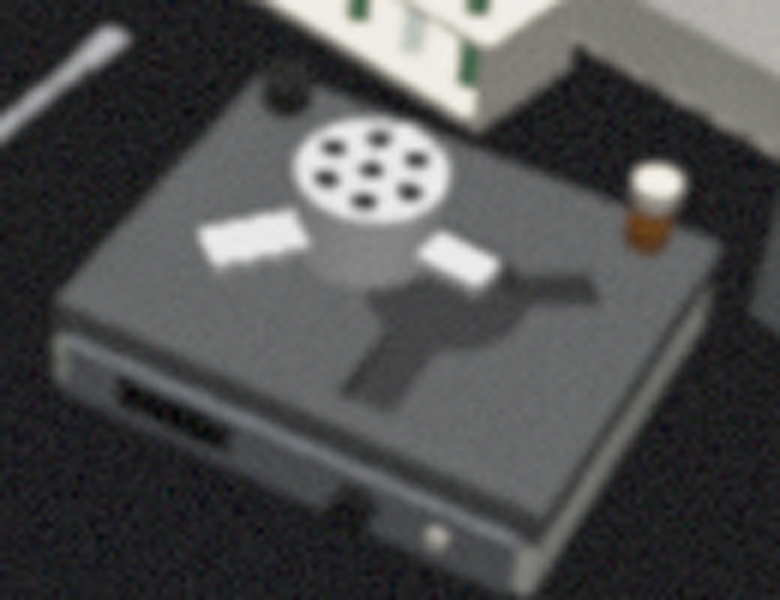

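```bash
cat > h.py <<'E'
import numpy as np, cv2
def foc(s): return s["pixels"].shape[0]/2/np.tan(np.radians(s["vfov"])/2)
def ray(s,uv,z):
    uv=np.atleast_2d(np.asarray(uv,float)); f=foc(s)
    d=np.c_[(uv[:,0]-s["cx"])/f,-(uv[:,1]-s["cy"])/f,-np.ones(len(uv))]@s["pose"][:3,:3].T
    o=s["pose"][:3,3]; t=(z-o[2])/d[:,2]
    return (o+d*t[:,None])[:,:2]
def proj(s,P):
    P=np.atleast_2d(np.asarray(P,float)); c=(P-s["pose"][:3,3])@s["pose"][:3,:3]; f=foc(s)
    return np.c_[s["cx"]+f*c[:,0]/-c[:,2], s["cy"]-f*c[:,1]/-c[:,2]]
E
python3 - <<'E'
import pickle
from h import *
d=pickle.load(open("a.pkl","rb"))
np.set_printoptions(precision=4,suppress=True)
def zs(p,k,o): return np.array(p,float)/k+o
A=zs([(103,85),(637,58),(683,437),(48,470)],5,(150-.4,190-.4))
B=zs([(60,300),(545,525),(720,242),(265,70)],6,(240-.4,145-.4))
for n,c in (("scene",A),("side",B)):
    p=ray(d[n],c,.08); print(n,p.tolist(),p.mean(0),[np.linalg.norm(p[i]-p[(i+1)%4]) for i in range(4)])
# top disc
for n,r in (("scene",(190,300,150,300)),("side",(145,245,240,370))):
    im=d[n]["pixels"][r[0]:r[1],r[2]:r[3]]
    m=(im.min(2)>185).astype(np.uint8)
    cs,_=cv2.findContours(m,cv2.RETR_EXTERNAL,cv2.CHAIN_APPROX_NONE)
    for c in cs:
        if len(c)<12: continue
        P=c[:,0,:]+np.array([r[2],r[0]])
        print(n,cv2.contourArea(c),P.mean(0))
        for z in (.135,.102):
            (x,y),rad=cv2.minEnclosingCircle(ray(d[n],P,z).astype(np.float32)); print(z,x,y,rad)
E
```

```text
scene [[0.5245756385473648, -0.19204793937660833], [0.4510294781542511, 0.11138143928002338], [0.6940241956694151, 0.1695241529393994], [0.7660054725318773, -0.13156138542951215]] [ 0.6089 -0.0107] [np.float64(0.3122153512249505), np.float64(0.24985397313621116), np.float64(0.30957035651633014), np.float64(0.24889151842958465)]
side [[0.45087748708773256, 0.10577696854815932], [0.5183279956965243, -0.1968168767501765], [0.7665291066403809, -0.1318616719341466], [0.6895676882617652, 0.16673892957181113]] [ 0.6063 -0.014 ] [np.float64(0.3100203321139081), np.float64(0.2565598762598255), np.float64(0.30835917229517934), np.float64(0.24635213177147341)]
scene 63.5 [172.2963 263.8519]
0.135 0.7381365299224854 -0.09666305035352707 0.012662050314247608
0.102 0.719732940196991 -0.11007730662822723 0.013249504379928112
scene 111.5 [239.2683 257.7561]
0.135 0.6933143138885498 0.0541493259370327 0.021353738382458687
0.102 0.6728156805038452 0.047910839319229126 0.02234787307679653
scene 911.0 [229.2029 230.4638]
0.135 0.6117944717407227 0.014395546168088913 0.08073203265666962
0.102 0.5874829888343811 0.00617452897131443 0.0845024436712265
side 45.5 [315.72 187.68]
0.135 0.5931434631347656 -0.0653214380145073 0.02010120078921318
0.102 0.6223891973495483 -0.04534626379609108 0.020812902599573135
side 75.5 [281.7568 184.1081]
0.135 0.5251027345657349 0.025901254266500473 0.028021356090903282
0.102 0.5519272685050964 0.049122404307127 0.029014920815825462
side 19.5 [349.2 174.8]
0.135 0.7276120185852051 -0.10464990139007568 0.011966024525463581
0.102 0.7616426944732666 -0.08607412129640579 0.012388166040182114
side 285.0 [301.7727 172.7727]
0.135 0.6167007684707642 0.01705748587846756 0.044415634125471115
0.102 0.646784782409668 0.03996378928422928 0.045992497354745865
side 287.0 [309.386  149.9649]
0.135 0.739100456237793 0.08838847279548645 0.08704939484596252
0.102 0.7735397815704346 0.11383326351642609 0.09014347195625305
```

Run:
```python
import pickle
from h import *
d=pickle.load(open("a.pkl","rb"))
np.set_printoptions(precision=4,suppress=True)
zs=lambda p,k,o: np.array(p,float)/k+np.array(o)-.4
H=np.array([.6075,-.0125])
S=lambda p:zs(p,5,(150,190)); T=lambda p:zs(p,6,(240,145))
sc,si=d["scene"],d["side"]
# holes
print("holes scene",ray(sc,S([(413,202),(394,161),(448,166),(358,196),(467,206),(377,237),(431,243)]),.135))
print("mean6",ray(sc,S([(394,161),(448,166),(358,196),(467,206),(377,237),(431,243)]),.135).mean(0))
print("holes side",ray(si,T([(372,169)]),.135), ray(si,T([(335,147),(378,138),(417,159),(409,191),(365,201),(327,178)]),.135).mean(0))
# arms ends (top z=.102)
print("tab scene",ray(sc,S([(517,113),(555,138)]),.102),"side",ray(si,T([(199,236),(212,269)]),.102))
print("earL scene",ray(sc,S([(258,218),(254,257)]),.102),"side",ray(si,T([(499,262),(486,287)]),.102))
print("earB scene",ray(sc,S([(485,373),(438,382)]),.102))
# slots at z=.08
print("slot end scene",ray(sc,S([(281,101),(337,101)]),.08),"side",ray(si,T([(342,397),(388,410)]),.08))
print("ear slot end scene",ray(sc,S([(150,321),(176,350)]),.08),"side",ray(si,T([(588,275),(598,300)]),.08))
print("stopper/vial",ray(sc,S([(625,395),(130,430)]),.08))
```

```text
holes scene [[ 0.6168  0.0194]
 [ 0.5926  0.0035]
 [ 0.591   0.0318]
 [ 0.6179 -0.0092]
 [ 0.6145  0.0469]
 [ 0.6412  0.0066]
 [ 0.6401  0.0341]]
mean6 [0.6162 0.019 ]
holes side [[0.6167 0.0175]] [0.6168 0.0177]
tab scene [[0.5226 0.0541]
 [0.5366 0.078 ]] side [[0.5302 0.0716]
 [0.5156 0.0471]]
earL scene [[ 0.6171 -0.067 ]
 [ 0.6417 -0.0618]] side [[ 0.6386 -0.064 ]
 [ 0.6172 -0.072 ]]
earB scene [[0.6887 0.0703]
 [0.6977 0.0487]]
slot end scene [[ 0.5187 -0.0859]
 [ 0.5132 -0.054 ]] side [[ 0.5105 -0.0594]
 [ 0.5215 -0.0838]]
ear slot end scene [[ 0.6754 -0.1109]
 [ 0.6899 -0.0919]] side [[ 0.6874 -0.0945]
 [ 0.6749 -0.1115]]
stopper/vial [[ 0.6758  0.1381]
 [ 0.7381 -0.0995]]
```

Measurements:
- **Insert:** centre (0.6166, 0.0182), tab at 153.4°.
- **Pocket:** (0.6165, -0.0458), slot at 193.6°.
- **Needed:** slide about 64 mm along -y, then turn about 0.70 rad anticlockwise.

The deck measures 310 × 250 mm and the tab radius 101 mm, which match the given sizes.

I'll raise the arm and travel over.

Call:
carry_out([
  [[0,0,-40],[0,0,0]],
  [[0,0,-40],[0,0,0]],
  [[-32,-23,0],[0,0,0]],
  [[-32,-23,0],[0,0,0]],
  [[-32,-23,0],[0,0,0]],
  [[-32,-23,0],[0,0,0]],
  [[-32,-23,0],[0,0,0]],
  [[-32,-23,0],[0,0,0]],
  [[-32,-23,0],[0,0,0]],
  [[-32,-23,0],[0,0,0]],
  [[-32,-23,0],[0,0,0]],
  [[-32,-23,0],[0,0,0]],
  [[-32,-23,0],[0,0,0]],
  [[-32,-23,0],[0,0,0]],
  [[-32,-23,0],[0,0,0]],
  [[-32,-23,0],[0,0,0]],
  [[-32,-23,0],[0,0,0]],
  [[-32,-23,0],[0,0,0]],
  [[0,0,0],[0,0,-0.14]],
  [[0,0,0],[0,0,-0.14]],
], claw=0)

```text
time: 2.15
position: [0.5673, 0.0812, 0.2612]
eef_rot: [-3.142, -0.001, 3.104]
ft_force: [-0.1, -0.0, 0.1]
grip_width: 0.091
```

Run:
```python
from workcell import env, eyes
import cv2
s=env.state(); print(s["time"],s["position"],s["eef_rot"],s["joints"])
s=eyes.snapshot("wrist"); cv2.imwrite("pics/b_w.png", s["pixels"][:,:,::-1])
```

```text
2.15 [0.5672983  0.08123377 0.26120665] [-3.14150783e+00 -7.95624369e-04  3.10422957e+00] [ 3.80569447e-02  3.52764116e-01  1.35856627e+00 -2.48746574e-05
  1.43106203e+00 -1.49537286e+00]
```

View pics/b_w.png

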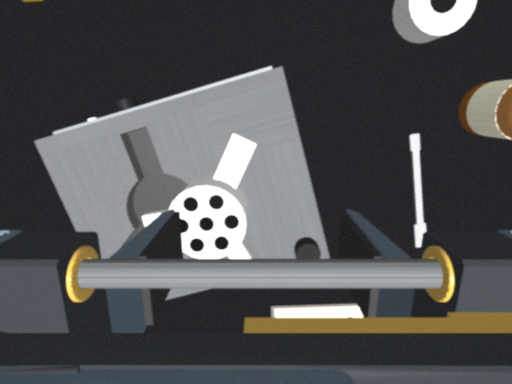

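The wrist view shows the insert's top disc with its centre well at about (206,224), the tab at (236,158) and the empty slot at (140,150). I'll cross-check the position with this view.

Run:
```python
from workcell import env, eyes
from h import *
import pickle
np.set_printoptions(precision=4,suppress=True)
s=eyes.snapshot("wrist"); pickle.dump(s,open("b.pkl","wb"))
im=s["pixels"]; m=((im.max(2)<60)).astype(np.uint8); m[:, :150]=0; m[:180]=0; m[252:]=0; m[:,250:]=0
n,l,st,c=cv2.connectedComponentsWithStats(m)
for i in range(1,n):
    if 20<st[i,4]<400: print(c[i],st[i,4],ray(s,c[i],.135))
print("tab",ray(s,[(236,133),(257,144)],.102),"slot end",ray(s,[(121,134),(148,127)],.08),"rear deck",ray(s,[(37,141),(283,66)],.08))
print(env.state()["position"])
```

```text
[215.1441 201.4234] 111 [[0.5927 0.0335]]
[189.5841 203.2832] 113 [[0.5941 0.0055]]
[230.1619 221.4762] 105 [[0.6163 0.0487]]
[205.0392 223.1176] 102 [[0.6175 0.0207]]
[219.949  242.4694] 98 [[0.6412 0.0359]]
[195.2828 244.0101] 99 [[0.6424 0.0079]]
tab [[0.5225 0.0571]
 [0.5355 0.0805]] slot end [[ 0.5219 -0.0826]
 [ 0.5145 -0.0492]] rear deck [[ 0.5275 -0.1852]
 [ 0.4506  0.1123]]
[0.5669 0.0821 0.2614]
```

Call:
carry_out([
  [[-13,-15,0],[0,0,-0.037]],
  [[-13,-16,0],[0,0,0]],
  [[-13,-16,0],[0,0,0]],
  [[-12,-16,0],[0,0,0]],
  [[0,0,30],[0,0,0]],
  [[0,0,30],[0,0,0]],
  [[0,0,30],[0,0,0]],
  [[0,0,0],[0,0,0]],
  [[0,0,0],[0,0,0]],
])

```text
time: 3.15
position: [0.6176, 0.0182, 0.1722]
eef_rot: [3.142, -0.0, 3.137]
ft_force: [-0.4, -0.4, 0.2]
grip_width: 0.0913
```

```bash
cat > look.py <<'E'
from workcell import env, eyes
import sys, pickle
from h import *
np.set_printoptions(precision=4,suppress=True)
t=sys.argv[1]
st=env.state(); print(st["time"],st["position"],st["eef_rot"],st["ft_force"],st["grip_width"])
d={n:eyes.snapshot(n) for n in ("scene","side")}
pickle.dump(d,open(t+".pkl","wb"))
a=d["scene"]["pixels"][170:300,150:310,::-1]; b=d["side"]["pixels"][110:240,250:360,::-1]
a=cv2.resize(a,None,fx=4,fy=4,interpolation=cv2.INTER_CUBIC); cv2.imwrite(f"pics/{t}_1.png",a)
b=cv2.resize(b,None,fx=4.5,fy=4.5,interpolation=cv2.INTER_CUBIC); cv2.imwrite(f"pics/{t}_2.png",b)
E
python3 look.py c
```

```text
3.15 [0.6176 0.0182 0.1722] [ 3.1416 -0.0005  3.1366] [-0.3831 -0.4242  0.2359] 0.09130590034450652
```

View pics/c_1.png

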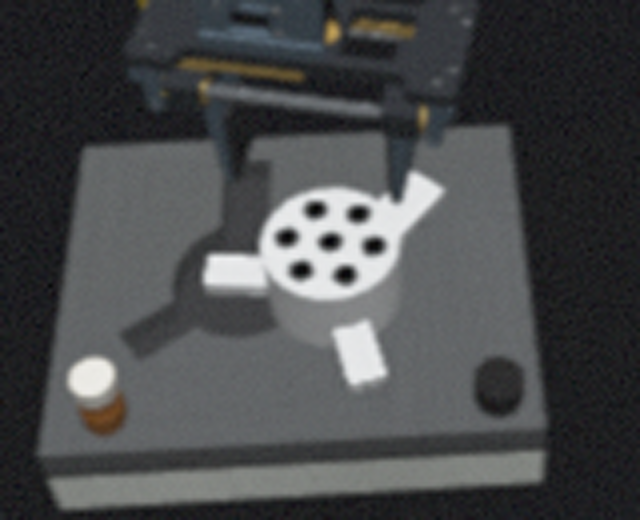

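View pics/c_2.png

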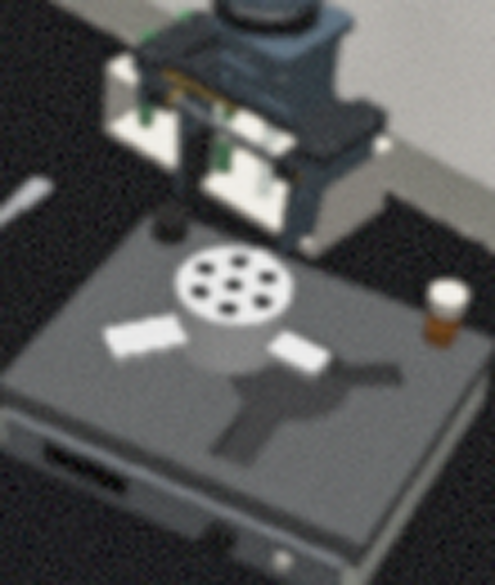

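Run:
```python
from h import *
import pickle
np.set_printoptions(precision=4,suppress=True)
d=pickle.load(open("c.pkl","rb")); c=d["scene"]; e=d["side"]
def pr(s,P,k,o): return (proj(s,P)-o+.4)*k
for sx in (-.016,.016):
  P=[(.6176+sx,.0182+q,.172) for q in (-.059,-.0455,.0455,.059)]
  print("scene",pr(c,P,4,(150,170)).round(0).tolist()); print("side",pr(e,P,4.5,(250,110)).round(0).tolist())
```

```text
scene [[239.0, 174.0], [260.0, 176.0], [402.0, 196.0], [423.0, 199.0]]
side [[284.0, 294.0], [270.0, 285.0], [179.0, 228.0], [166.0, 220.0]]
scene [[225.0, 213.0], [246.0, 216.0], [391.0, 236.0], [413.0, 239.0]]
side [[312.0, 274.0], [298.0, 265.0], [207.0, 210.0], [194.0, 202.0]]
```

Run:
```python
import pickle,cv2
d=pickle.load(open("c.pkl","rb"))
a=d["scene"]["pixels"][195:250,195:265,::-1]; cv2.imwrite("pics/c3.png",cv2.resize(a,None,fx=10,fy=10,interpolation=cv2.INTER_CUBIC))
b=d["side"]["pixels"][135:180,280:330,::-1]; cv2.imwrite("pics/c4.png",cv2.resize(b,None,fx=12,fy=12,interpolation=cv2.INTER_CUBIC))
```

```text
(no output)
```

View pics/c3.png

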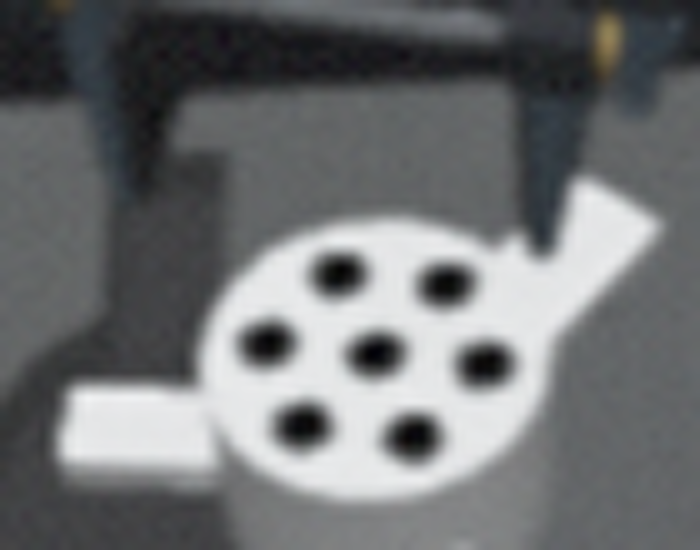

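View pics/c4.png

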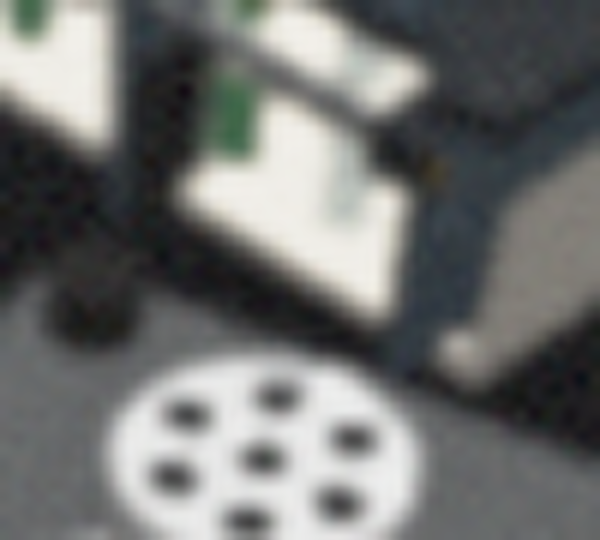

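```bash
cat >> h.py <<'E'
def tri(s1,u1,s2,u2):
    def pd(s,u):
        f=foc(s); v=s["pose"][:3,:3]@np.array([(u[0]-s["cx"])/f,-(u[1]-s["cy"])/f,-1.]); return s["pose"][:3,3],v/np.linalg.norm(v)
    A=np.zeros((3,3));b=np.zeros(3)
    for o,v in (pd(s1,u1),pd(s2,u2)):
        M=np.eye(3)-np.outer(v,v);A+=M;b+=M@o
    p=np.linalg.solve(A,b); return p,[float(np.linalg.norm((np.eye(3)-np.outer(v,v))@(p-o))) for o,v in (pd(s1,u1),pd(s2,u2))]
E
python3 - <<'E'
from h import *
import pickle
d=pickle.load(open("c.pkl","rb")); c=d["scene"]; e=d["side"]
print(tri(c,(208.5,215),e,(313.3,165.8)),tri(c,(249.2,220.3),e,(290.8,154.4)))
E
```

```text
(array([ 0.62103632, -0.03027318,  0.19186451]), [0.0046981240466309705, 0.004698124046630823]) (array([0.61628698, 0.06797867, 0.18592803]), [0.0032217015224581605, 0.0032217015224582602])
```

The open fingertips sit about 14 mm above the TCP and are centred at y≈0.0189, level with the insert. I'll descend carefully.

Call:
carry_out([
  [[0,0.5,20],[0,0,0]],
  [[0,0,20],[0,0,0]],
  [[0,0,5],[0,0,0]],
  [[0,0,3],[0,0,0]],
  [[0,0,3],[0,0,0]],
  [[0,0,0],[0,0,0]],
])

```text
time: 3.85
position: [0.6176, 0.0192, 0.1214]
eef_rot: [-3.142, 0.001, 3.138]
ft_force: [0.5, -0.2, -0.6]
grip_width: 0.091
```

Call:
carry_out([
  [[0,0,2],[0,0,0]],
  [[0,0,2],[0,0,0]],
  [[0,0,2],[0,0,0]],
  [[0,0,2],[0,0,0]],
  [[0,0,0],[0,0,0]],
])

```text
time: 4.35
position: [0.6169, 0.0193, 0.1124]
eef_rot: [3.142, -0.001, 3.138]
ft_force: [-0.6, -0.1, -0.9]
grip_width: 0.091
```

Call:
carry_out([
  [[0,0,4],[0,0,0]],
  [[0,0,4],[0,0,0]],
  [[0,0,4],[0,0,0]],
  [[0,0,0],[0,0,0]],
])

```text
time: 4.75
position: [0.6167, 0.0193, 0.1]
eef_rot: [3.142, -0.001, 3.138]
ft_force: [-0.2, 0.7, 0.0]
grip_width: 0.0912
```

```bash
python3 look.py d
```

```text
4.75 [0.6167 0.0193 0.1   ] [ 3.1415 -0.0011  3.1378] [-0.1913  0.6762  0.021 ] 0.09118456758719377
```

View pics/d_1.png

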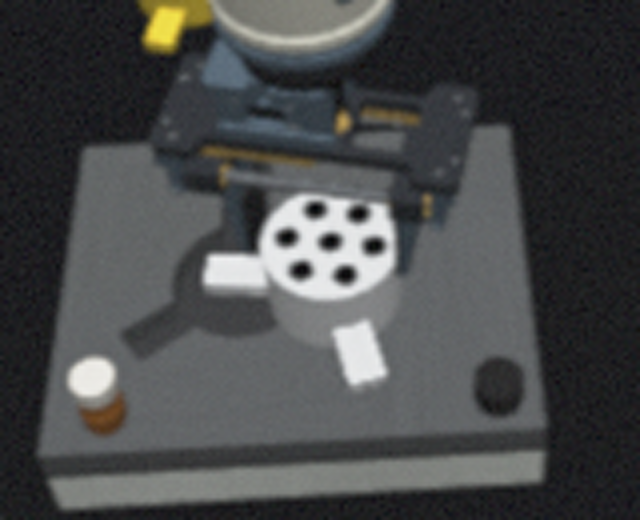

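View pics/d_2.png

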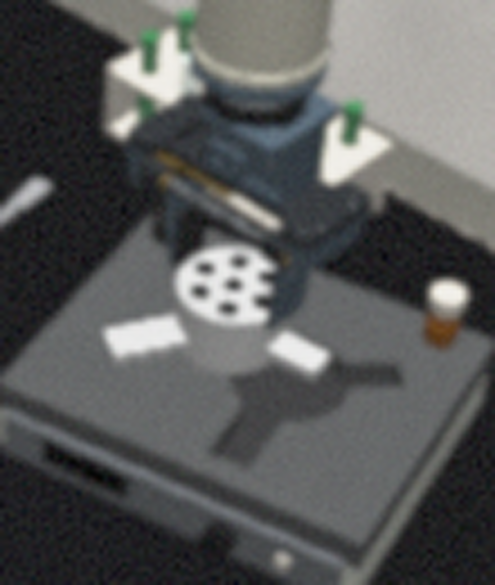

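The fingers straddle the block cleanly: −y finger at (240,215), +y finger tip at (403,270) in the zoomed scene view. I'll close to the lightest contact and start sliding.

Call:
carry_out([
  [[0,0,0],[0,0,0]],
  [[0,0,0],[0,0,0]],
  [[0,0,0],[0,0,0]],
  [[0,0,0],[0,0,0]],
], claw=12, newtons=4)

```text
time: 5.25
position: [0.6172, 0.0194, 0.1008]
eef_rot: [3.141, 0.0, 3.138]
ft_force: [0.5, 3.0, -0.0]
grip_width: 0.0876
```

Call:
carry_out([
  [[0,-4,0],[0,0,0]],
  [[0,-5,0],[0,0,0]],
  [[0,-5,0],[0,0,0]],
  [[0,-5,0],[0,0,0]],
  [[0,-5,0],[0,0,0]],
  [[0,-5,0],[0,0,0]],
  [[0,-5,0],[0,0,0]],
  [[0,-5,0],[0,0,0]],
  [[0,-5,0],[0,0,0]],
  [[0,-4,0],[0,0,0]],
  [[0,0,0],[0,0,0]],
])

```text
time: 6.35
position: [0.6168, -0.0295, 0.1006]
eef_rot: [-3.141, -0.0, 3.137]
ft_force: [-0.5, -0.3, -0.4]
grip_width: 0.0872
```

```bash
python3 look.py e
```

```text
6.35 [ 0.6168 -0.0295  0.1006] [-3.1412 -0.0003  3.1373] [-0.4577 -0.2779 -0.369 ] 0.08721518103014962
```

View pics/e_1.png

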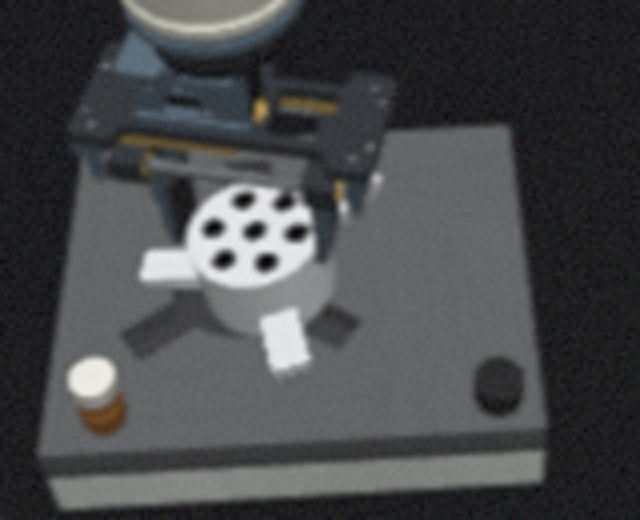

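View pics/e_2.png

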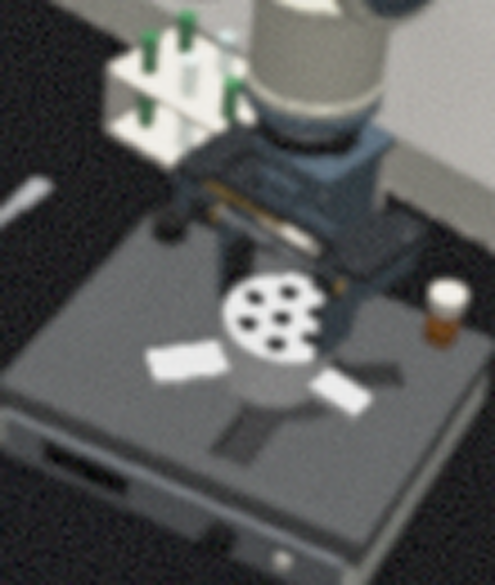

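Run:
```python
from h import *
import pickle
d=pickle.load(open("e.pkl","rb")); c=d["scene"]; e=d["side"]
u=np.array((255,231))/4+(149.6,169.6); v=np.array((282,318))/4.5+(249.6,109.6)
print(ray(c,u,.135),ray(e,v,.135),tri(c,u,e,v))
```

```text
[[ 0.61679449 -0.03020053]] [[ 0.61384481 -0.03326643]] (array([ 0.61555778, -0.0313548 ,  0.13285044]), [0.00058148117018886, 0.0005814811701888495])
```

Call:
carry_out([
  [[0,-3,0],[0,0,0]],
  [[0,-3,0],[0,0,0]],
  [[0,-3,0],[0,0,0]],
  [[0,-3,0],[0,0,0]],
  [[0,-3,0],[0,0,0]],
  [[0,0,0],[0,0,0]],
  [[0,0,0],[0,0,0]],
])

```text
time: 7.15
position: [0.6169, -0.0441, 0.1008]
eef_rot: [-3.141, 0.0, 3.138]
ft_force: [-0.2, 0.6, 0.6]
grip_width: 0.0866
```

```bash
python3 look.py f
```

```text
7.15 [ 0.6169 -0.0441  0.1008] [-3.1412  0.0002  3.1376] [-0.2247  0.6071  0.557 ] 0.08658824536155388
```

View pics/f_1.png

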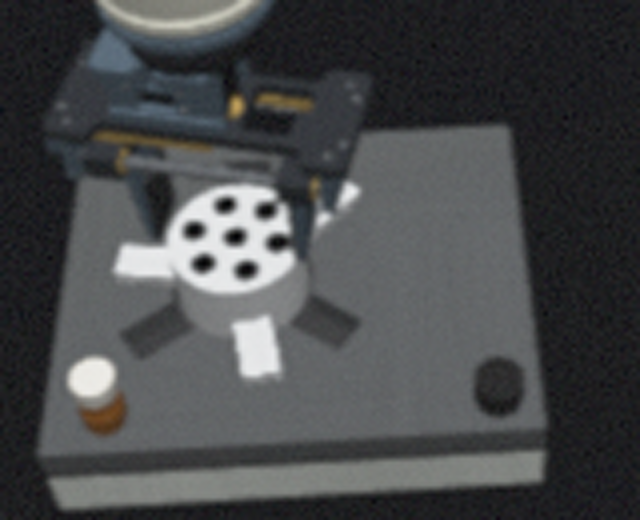

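View pics/f_2.png

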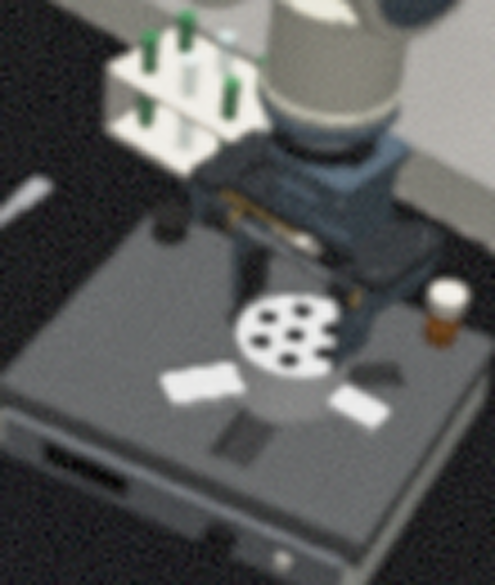

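Run:
```python
from h import *
import pickle
d=pickle.load(open("f.pkl","rb")); c=d["scene"]; e=d["side"]
u=np.array((235,237))/4+(149.6,169.6); v=np.array((297,335))/4.5+(249.6,109.6)
print(ray(c,u,.135),ray(e,v,.135),tri(c,u,e,v))
```

```text
[[ 0.62365206 -0.04151743]] [[ 0.60748762 -0.05333603]] (array([ 0.61659866, -0.0458527 ,  0.12440518]), [0.0010257632216422476, 0.00102576322164228])
```

Call:
carry_out([
  [[0,0,0],[0,0,0]],
  [[0,0,0],[0,0,0]],
  [[0,0,0],[0,0,0]],
], claw=0)

```text
time: 7.55
position: [0.6169, -0.0437, 0.1007]
eef_rot: [-3.142, -0.0, 3.138]
ft_force: [0.2, 0.2, 1.3]
grip_width: 0.091
```

```bash
python3 look.py g
```

```text
7.55 [ 0.6169 -0.0437  0.1007] [-3.1416 -0.      3.1379] [0.1868 0.1973 1.3203] 0.09100648796015755
```

View pics/g_1.png

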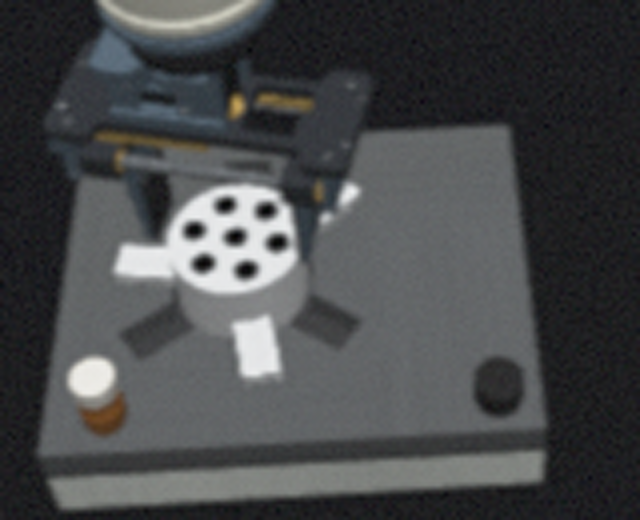

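View pics/g_2.png

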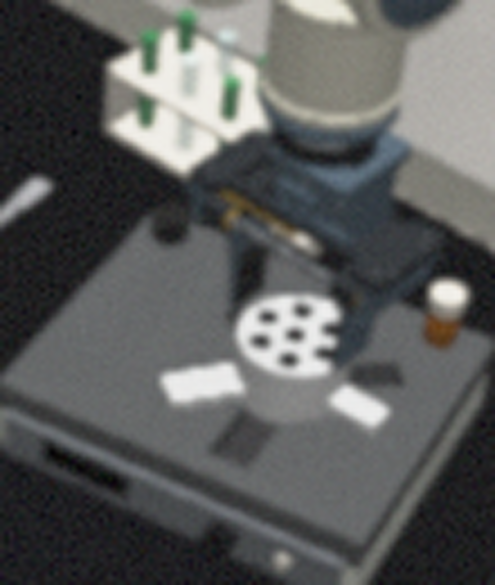

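The insert has dropped into the pocket mouth: its top is at z≈0.124, so the arms are resting on the deck. Next I'll measure its angle.

Run:
```python
from h import *
import pickle
d=pickle.load(open("g.pkl","rb")); c=d["scene"]; e=d["side"]
S=lambda p:np.array(p)/4+(149.6,169.6); T=lambda p:np.array(p)/4.5+(249.6,109.6)
C=np.array([.6166,-.0458])
for n,s,p,o in (("earL",c,S([(121,244),(114,275)]),125),("earB",c,S([(281,372),(243,379)]),-125),("tab side",e,T([(161,378),(172,403)]),0),("earL side",e,T([(389,408),(374,429)]),125)):
    q=ray(s,p,.092).mean(0)-C; a=np.degrees(np.arctan2(q[1],q[0]))%360; print(n,q,np.linalg.norm(q),a,(a-o)%360)
```

```text
earL [ 0.00775342 -0.08230221] 0.0826666111103612 275.3817645627672 150.38176456276722
earB [0.07781666 0.0367342 ] 0.08605134333416649 25.270163284698157 150.27016328469816
tab side [-0.08920613  0.04840904] 0.10149467119945962 151.51286479280648 151.51286479280648
earL side [ 0.00465311 -0.0841911 ] 0.08431958393152708 273.16342994381546 148.16342994381546
```

Tab is at about 150° and needs 193.6°, so about 0.76 rad anticlockwise. I'll lower 8 mm, lightly squeeze and turn.

Call:
carry_out([
  [[0,0,4],[0,0,0]],
  [[0,0,4],[0,0,0]],
  [[0,0,0],[0,0,0]],
])

```text
time: 7.95
position: [0.6164, -0.0436, 0.0919]
eef_rot: [3.141, -0.001, 3.138]
ft_force: [-0.7, -0.4, -0.7]
grip_width: 0.0912
```

Call:
carry_out([
  [[0,0,0],[0,0,0]],
  [[0,0,0],[0,0,0]],
  [[0,0,0],[0,0,0]],
  [[0,0,0],[0,0,0]],
  [[0,0,0],[0,0,-0.03]],
  [[0,0,0],[0,0,-0.06]],
  [[0,0,0],[0,0,-0.06]],
  [[0,0,0],[0,0,-0.06]],
  [[0,0,0],[0,0,-0.06]],
  [[0,0,0],[0,0,-0.06]],
  [[0,0,0],[0,0,-0.06]],
  [[0,0,0],[0,0,-0.06]],
  [[0,0,0],[0,0,-0.06]],
  [[0,0,0],[0,0,-0.06]],
  [[0,0,0],[0,0,-0.06]],
  [[0,0,0],[0,0,-0.04]],
  [[0,0,0],[0,0,0]],
], claw=14, newtons=8)

```text
time: 9.65
position: [0.6171, -0.0436, 0.0929]
eef_rot: [-3.141, 0.0, -2.473]
ft_force: [-0.7, -0.7, 3.9]
grip_width: 0.0863
```

```bash
python3 look.py k
```

```text
9.65 [ 0.6171 -0.0436  0.0929] [-3.1413  0.0005 -2.4734] [-0.7372 -0.7274  3.9498] 0.08628096968852554
```

View pics/k_1.png

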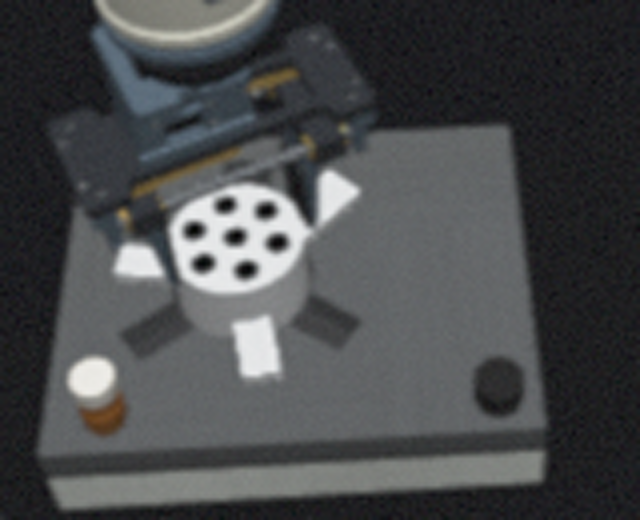

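View pics/k_2.png

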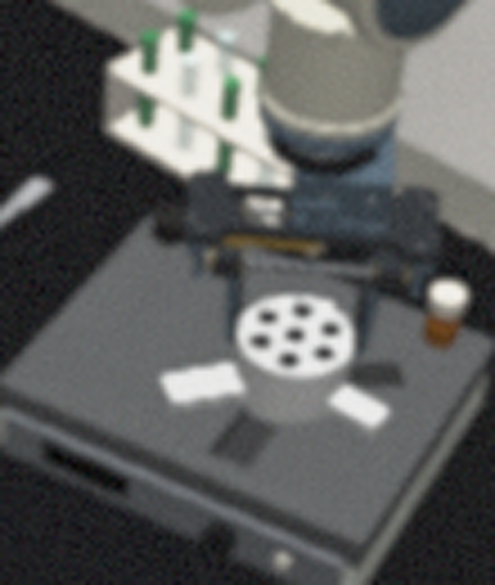

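The 8 N squeeze slipped: the gripper turned but the insert's holes and arms in both views stayed where they were. The insert itself is fine, resting in the pocket mouth. I'll back off and nudge the side of the tab with shut fingers instead.

Call:
carry_out([
  [[0,0,0],[0,0,0]],
  [[0,0,0],[0,0,0]],
  [[0,0,-20],[0,0,0]],
  [[0,0,-30],[0,0,0]],
  [[0,0,-25],[0,0,0]],
  [[0,0,0],[0,0,0.149]],
  [[0,0,0],[0,0,0.149]],
  [[0,0,0],[0,0,0.149]],
  [[0,0,0],[0,0,0.149]],
  [[0,0,0],[0,0,0.149]],
  [[0,0,0],[0,0,0.149]],
  [[0,0,0],[0,0,0.149]],
  [[0,0,0],[0,0,0.148]],
], claw=0)

```text
time: 11.05
position: [0.6167, -0.0437, 0.1674]
eef_rot: [-3.141, -0.001, 2.61]
ft_force: [-0.9, -0.7, -1.2]
grip_width: 0.0912
```

Call:
carry_out([
  [[20,9,0],[0,0,0]],
  [[20,10,0],[0,0,0]],
  [[20,10,0],[0,0,0]],
  [[20,10,0],[0,0,0]],
  [[0,0,0],[0,0,0]],
  [[0,0,0],[0,0,0]],
], claw=255, newtons=20)

```text
time: 11.65
position: [0.5672, 0.0302, 0.1677]
eef_rot: [-3.141, 0.0, 2.617]
ft_force: [0.1, 0.3, -0.5]
grip_width: 0.0465
```

Call:
carry_out([
  [[0,0,0],[0,0,0]],
  [[0,0,20],[0,0,0]],
  [[0,0,20],[0,0,0]],
  [[0,0,20],[0,0,0]],
  [[0,0,10],[0,0,0]],
  [[0,0,6],[0,0,0]],
  [[0,0,5],[0,0,0]],
  [[0,0,0],[0,0,0]],
])

```text
time: 12.45
position: [0.5673, 0.03, 0.0867]
eef_rot: [-3.142, 0.0, 2.617]
ft_force: [-0.5, 0.4, 0.8]
grip_width: 0.0003
```

```bash
python3 look.py l
```

```text
12.45 [0.5673 0.03   0.0867] [-3.1416  0.      2.6166] [-0.5389  0.4212  0.7957] 0.00029749341763840543
```

View pics/l_1.png

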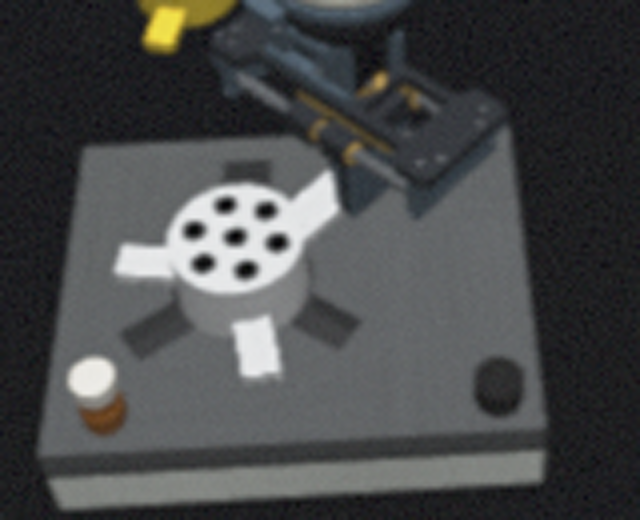

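View pics/l_2.png

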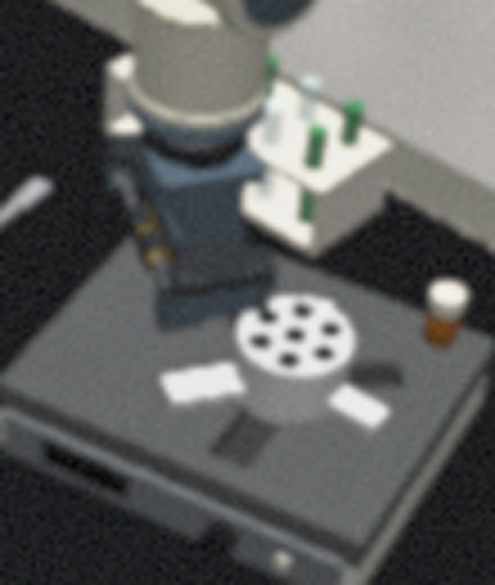

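Shut fingers are beside the tab at about (360,200) in the zoomed scene view, with a gap of roughly 20 mm. Now I'll sweep the tab round the pocket axis.

Call:
carry_out([
  [[0,-4,2],[0,0,0]],
  [[0,-4,0],[0,0,0]],
  [[0,-4,0],[0,0,0]],
  [[1.3,-4,0],[0,0,-0.05]],
  [[1.3,-4,0],[0,0,-0.05]],
  [[1.3,-4,0],[0,0,-0.05]],
  [[1.3,-4,0],[0,0,-0.05]],
  [[1.3,-4,0],[0,0,-0.05]],
  [[1.3,-4,0],[0,0,-0.05]],
  [[1.3,-4,0],[0,0,-0.05]],
  [[1.3,-4,0],[0,0,-0.05]],
  [[0,0,0],[0,0,0]],
])

```text
time: 13.75
position: [0.5403, -0.0071, 0.0849]
eef_rot: [-3.141, 0.0, 3.017]
ft_force: [-0.4, 0.7, -0.5]
grip_width: 0.0007
```

```bash
python3 look.py m
```

```text
13.75 [ 0.5403 -0.0071  0.0849] [-3.1415  0.0001  3.0172] [-0.3908  0.6948 -0.4503] 0.0006514552940426385
```

View pics/m_1.png

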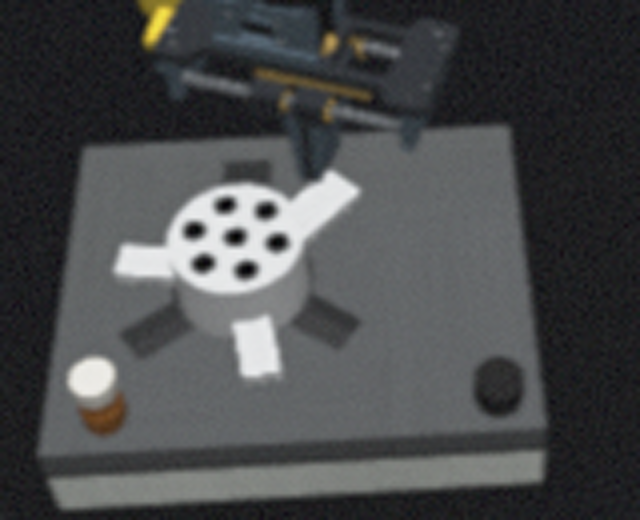

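View pics/m_2.png

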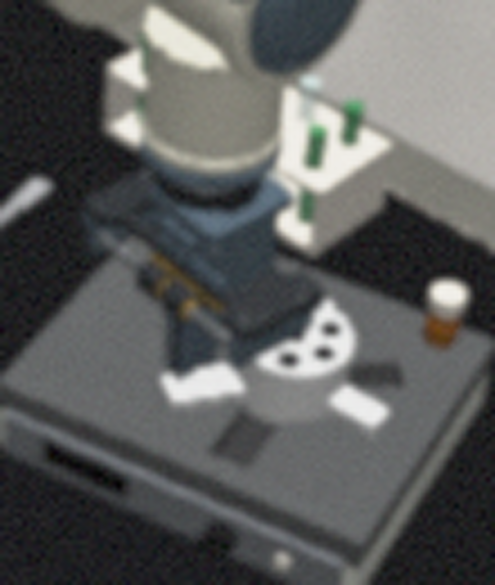

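Run:
```python
from h import *
import pickle
for n,p in (("l",(.5673,.03,.0867)),("m",(.5403,-.0071,.0849))):
    d=pickle.load(open(n+".pkl","rb"))
    print(n,(proj(d["scene"],p)-(149.6,169.6))*4,(proj(d["side"],p)-(249.6,109.6))*4.5)
d=pickle.load(open("m.pkl","rb"))
a=d["scene"]["pixels"][195:250,195:265,::-1]; cv2.imwrite("pics/m3.png",cv2.resize(a,None,fx=10,fy=10,interpolation=cv2.INTER_CUBIC))
b=d["side"]["pixels"][165:215,275:335,::-1]; cv2.imwrite("pics/m4.png",cv2.resize(b,None,fx=10,fy=10,interpolation=cv2.INTER_CUBIC))
```

```text
l [[367.0436063  229.69376194]] [[175.10671717 352.39649222]]
m [[323.60336768 193.89027348]] [[186.79627063 395.15638185]]
```

View pics/m3.png

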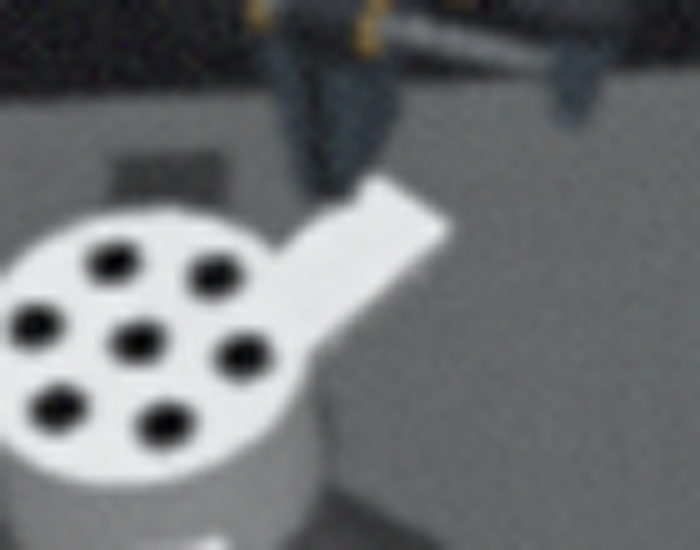

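View pics/m4.png

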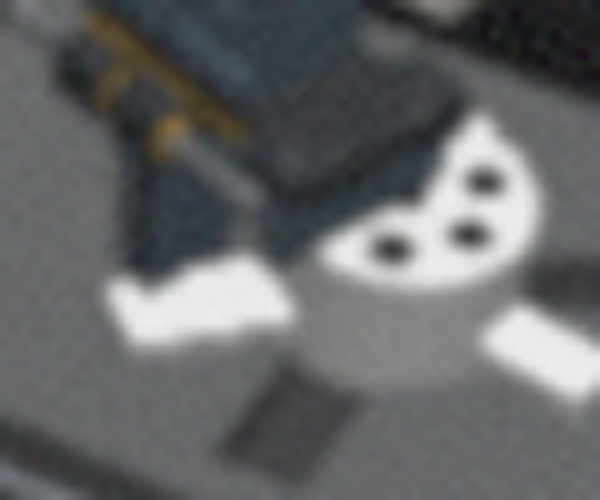

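Run:
```python
from h import *
import pickle
d=pickle.load(open("m.pkl","rb"))
print(tri(d["scene"],(227.3,214.3),d["side"],(293.3,190.7)))
```

```text
(array([ 0.5488758 , -0.00989743,  0.11217875]), [0.0022027554801950667, 0.0022027554801949158])
```

The fingertips passed over the tab. Triangulation puts the tips well above the reported TCP, about 15 mm or more, and the insert hasn't moved. I'll go back and find the deck by touch.

Call:
carry_out([
  [[0,0,-5],[0,0,0]],
  [[-8,13,0],[0,0,0.13]],
  [[-3,13,0],[0,0,0.13]],
  [[-1,14,0],[0,0,0.14]],
  [[0,0,5],[0,0,0]],
  [[0,0,4],[0,0,0]],
  [[0,0,2],[0,0,0]],
  [[0,0,2],[0,0,0]],
  [[0,0,0],[0,0,0]],
])

```text
time: 14.75
position: [0.5622, 0.0294, 0.0765]
eef_rot: [-3.141, -0.0, 2.617]
ft_force: [1.1, -0.7, 0.8]
grip_width: 0.0002
```

Call:
carry_out([
  [[0,0,2],[0,0,0]],
  [[0,0,2],[0,0,0]],
  [[0,0,0],[0,0,0]],
])

```text
time: 15.05
position: [0.5623, 0.0297, 0.0725]
eef_rot: [-3.141, -0.0, 2.617]
ft_force: [-0.5, -0.3, -0.3]
grip_width: 0.0006
```

```bash
python3 look.py n
python3 - <<'E'
import pickle,cv2
d=pickle.load(open("n.pkl","rb"))
a=d["scene"]["pixels"][185:240,205:275,::-1]; cv2.imwrite("pics/n3.png",cv2.resize(a,None,fx=10,fy=10,interpolation=cv2.INTER_CUBIC))
E
```

```text
15.05 [0.5623 0.0297 0.0725] [-3.1414 -0.0003  2.6169] [-0.5227 -0.329  -0.2646] 0.0006099016087673489
```

View pics/n3.png

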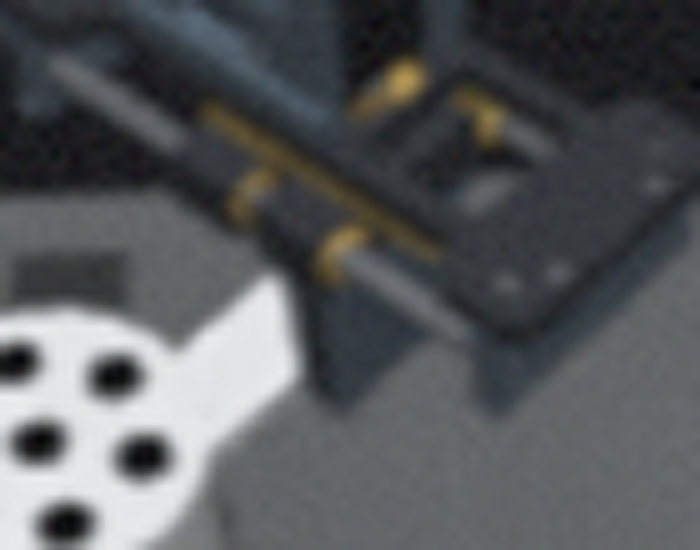

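View pics/n_2.png

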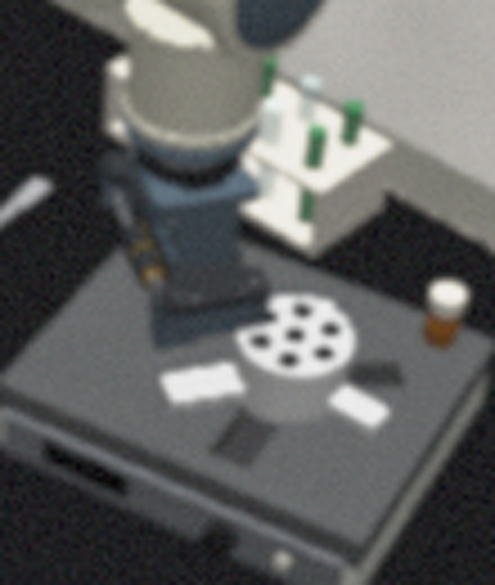

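Call:
carry_out([
  [[0,0,2],[0,0,0]],
  [[0,0,1],[0,0,0]],
  [[0,0,0],[0,0,0]],
])

```text
time: 15.45
position: [0.5624, 0.0298, 0.0695]
eef_rot: [-3.141, -0.0, 2.617]
ft_force: [-0.4, 0.5, -0.7]
grip_width: 0.0004
```

Call:
carry_out([
  [[0,0,1],[0,0,0]],
  [[0,0,1],[0,0,0]],
  [[0,0,0],[0,0,0]],
])

```text
time: 15.75
position: [0.5624, 0.0297, 0.0676]
eef_rot: [-3.141, -0.0, 2.617]
ft_force: [0.2, 0.1, 0.7]
grip_width: 0.0005
```

Call:
carry_out([
  [[0,0,1],[0,0,0]],
  [[0,0,1],[0,0,0]],
  [[0,0,0],[0,0,0]],
])

```text
time: 16.05
position: [0.5624, 0.0297, 0.0656]
eef_rot: [-3.141, -0.0, 2.617]
ft_force: [-0.3, 0.3, 0.6]
grip_width: 0.0002
```

Call:
carry_out([
  [[0,0,1],[0,0,0]],
  [[0,0,1],[0,0,0]],
  [[0,0,0],[0,0,0]],
])

```text
time: 16.35
position: [0.5624, 0.0298, 0.0636]
eef_rot: [-3.142, -0.0, 2.617]
ft_force: [0.4, 1.3, 0.5]
grip_width: 0.0007
```

```bash
python3 look.py o
python3 - <<'E'
import pickle,cv2
d=pickle.load(open("o.pkl","rb"))
a=d["scene"]["pixels"][185:240,205:275,::-1]; a=cv2.resize(a,None,fx=7,fy=7,interpolation=cv2.INTER_CUBIC)
b=d["side"]["pixels"][155:210,270:315,::-1]; b=cv2.resize(b,None,fx=7,fy=7,interpolation=cv2.INTER_CUBIC)
import numpy as np
cv2.imwrite("pics/o3.png",np.hstack([a[:385],b[:385]]))
E
```

```text
16.35 [0.5624 0.0298 0.0636] [-3.1415 -0.0002  2.6168] [0.4177 1.2956 0.4541] 0.0006550633273158185
```

View pics/o3.png

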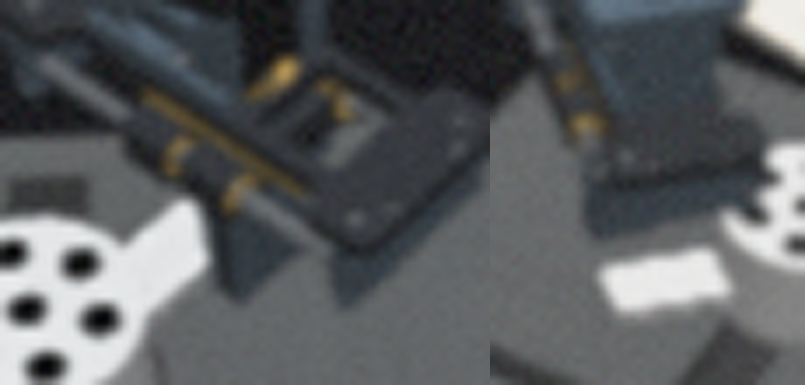

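Run:
```python
from h import *
import pickle
d=pickle.load(open("o.pkl","rb"));c=d["scene"]
xt=np.array([-.868,.497]);
for z in (.064,.08,.085,.09,.1):
    print(z,*( ((proj(c,[.5624+k*xt[0],.0298+k*xt[1],z])[0]-(204.57,184.57))*7).round(0) for k in (-.016,0,.016)))
```

```text
0.064 [235. 347.] [262. 323.] [289. 298.]
0.08 [233. 323.] [261. 298.] [288. 273.]
0.085 [232. 315.] [260. 290.] [287. 265.]
0.09 [232. 307.] [259. 282.] [287. 257.]
0.1 [230. 291.] [258. 266.] [285. 241.]
```

Run:
```python
from h import *
import pickle
d=pickle.load(open("o.pkl","rb"));c=d["scene"]
xt=np.array([-.868,.497]);yt=np.array([.497,.868]);T=np.array([.5624,.0298])
for k in (-.038,-.016,0):
  for y in (.013,.06,.075,.089):
    print(k,y,[ ((proj(c,[*(T+k*xt+y*yt),z])[0]-(204.57,184.57))*7).round(0).tolist() for z in (.08,.11,.14,.17)])
```

```text
-0.038 0.013 [[219.0, 376.0], [215.0, 328.0], [209.0, 279.0], [204.0, 226.0]]
-0.038 0.06 [[312.0, 441.0], [309.0, 394.0], [306.0, 345.0], [303.0, 293.0]]
-0.038 0.075 [[342.0, 463.0], [340.0, 416.0], [338.0, 367.0], [336.0, 315.0]]
-0.038 0.089 [[371.0, 483.0], [370.0, 437.0], [368.0, 388.0], [367.0, 336.0]]
-0.016 0.013 [[258.0, 340.0], [254.0, 292.0], [250.0, 242.0], [246.0, 190.0]]
-0.016 0.06 [[350.0, 404.0], [348.0, 357.0], [346.0, 307.0], [345.0, 255.0]]
-0.016 0.075 [[380.0, 425.0], [379.0, 378.0], [378.0, 328.0], [377.0, 276.0]]
-0.016 0.089 [[409.0, 445.0], [409.0, 398.0], [408.0, 349.0], [408.0, 297.0]]
0 0.013 [[285.0, 315.0], [282.0, 267.0], [279.0, 217.0], [275.0, 164.0]]
0 0.06 [[377.0, 377.0], [376.0, 330.0], [375.0, 280.0], [374.0, 228.0]]
0 0.075 [[407.0, 398.0], [407.0, 351.0], [407.0, 301.0], [406.0, 249.0]]
0 0.089 [[436.0, 418.0], [436.0, 370.0], [437.0, 321.0], [437.0, 269.0]]
```

Run:
```python
from workcell import eyes
import cv2
s=eyes.snapshot("wrist"); cv2.imwrite("pics/o_w.png", s["pixels"][:,:,::-1])
a=eyes.snapshot("scene")["pixels"][165:245,205:305,::-1]; cv2.imwrite("pics/o_s.png",cv2.resize(a,None,fx=7,fy=7,interpolation=cv2.INTER_LANCZOS4))
```

```text
(no output)
```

View pics/o_w.png

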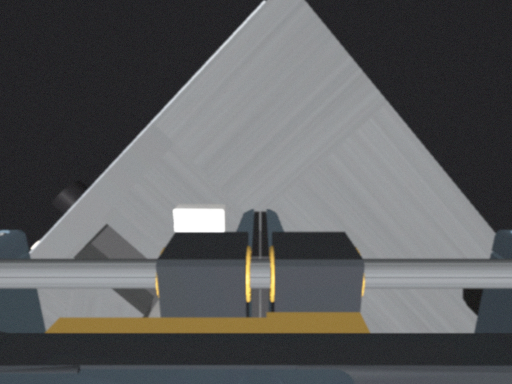

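View pics/o_s.png

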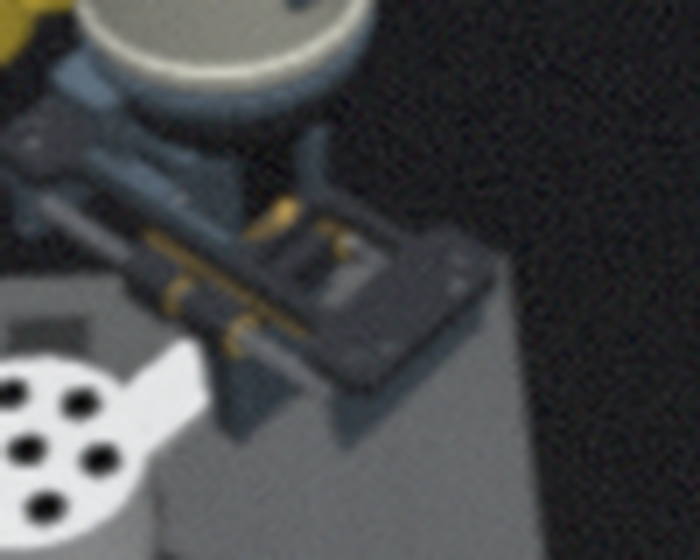

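The wrist view shows the shut tips at (262,215) with the tab to their left at (200,218). The body underside at z≈0.175 implies the real tips are about 30 mm above the reported TCP. That explains both misses: the squeeze closed above the block, and the sweep passed over the tab. I'll keep feeling downwards.

Call:
carry_out([
  [[3,0,2],[0,0,0]],
  [[0,0,2],[0,0,0]],
  [[0,0,2],[0,0,0]],
  [[0,0,0],[0,0,0]],
])

```text
time: 16.95
position: [0.5597, 0.0313, 0.0574]
eef_rot: [-3.141, -0.0, 2.617]
ft_force: [-0.3, 0.4, -0.2]
grip_width: 0.0003
```

Call:
carry_out([
  [[0,0,1],[0,0,0]],
  [[0,0,1],[0,0,0]],
  [[0,0,0],[0,0,0]],
])

```text
time: 17.25
position: [0.5599, 0.0312, 0.0556]
eef_rot: [-3.142, -0.0, 2.617]
ft_force: [0.3, 0.1, -0.7]
grip_width: 0.0004
```

Call:
carry_out([
  [[0,0,1],[0,0,0]],
  [[0,0,1],[0,0,0]],
  [[0,0,0],[0,0,0]],
])

```text
time: 17.55
position: [0.5598, 0.0313, 0.0536]
eef_rot: [-3.141, -0.0, 2.617]
ft_force: [-0.5, 1.0, 0.3]
grip_width: 0.0004
```

Call:
carry_out([
  [[0,0,1],[0,0,0]],
  [[0,0,1],[0,0,0]],
  [[0,0,0],[0,0,0]],
])

```text
time: 17.85
position: [0.5598, 0.0312, 0.0516]
eef_rot: [-3.141, -0.0, 2.617]
ft_force: [-0.0, 0.1, -0.7]
grip_width: 0.0002
```

Call:
carry_out([
  [[0,0,1],[0,0,0]],
  [[0,0,1],[0,0,0]],
  [[0,0,0],[0,0,0]],
])

```text
time: 18.15
position: [0.5598, 0.0313, 0.0496]
eef_rot: [-3.142, -0.0, 2.617]
ft_force: [-0.2, 0.8, 0.2]
grip_width: 0.0002
```

Run:
```python
from workcell import eyes,env
import cv2
print(env.state()["ft_force"])
a=eyes.snapshot("scene")["pixels"][165:245,205:305,::-1]; cv2.imwrite("pics/p_s.png",cv2.resize(a,None,fx=7,fy=7,interpolation=cv2.INTER_LANCZOS4))
```

```text
[-0.21071658  0.75612098  0.22255622]
```

View pics/p_s.png

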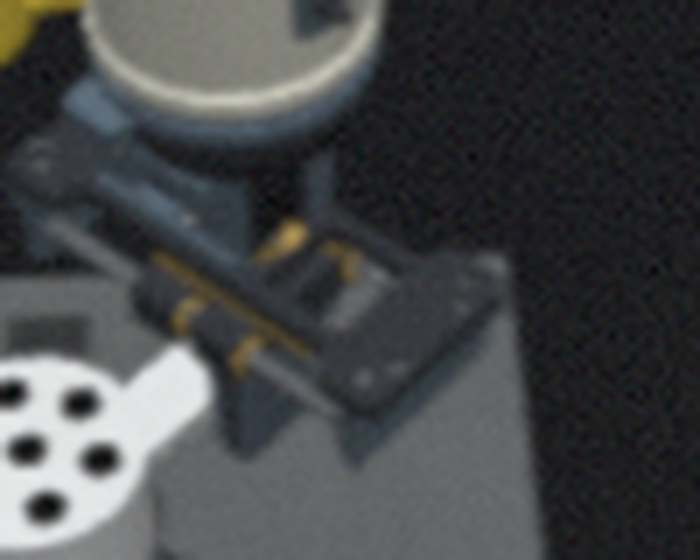

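Call:
carry_out([
  [[0,-4,0],[0,0,0]],
  [[0,-4,0],[0,0,0]],
  [[0,-4,0],[0,0,0]],
  [[1,-4.3,0],[0,0,-0.05]],
  [[1,-4.3,0],[0,0,-0.05]],
  [[1,-4.3,0],[0,0,-0.05]],
])

```text
time: 18.8
position: [0.545, 0.0107, 0.0497]
eef_rot: [3.141, -0.0, 2.768]
ft_force: [-1.0, 4.2, -1.1]
grip_width: 0.0007
```

```bash
python3 look.py q
```

```text
18.8 [0.545  0.0107 0.0497] [ 3.1411 -0.0002  2.7685] [-0.9781  4.2492 -1.1331] 0.0007181025348857702
```

View pics/q_1.png

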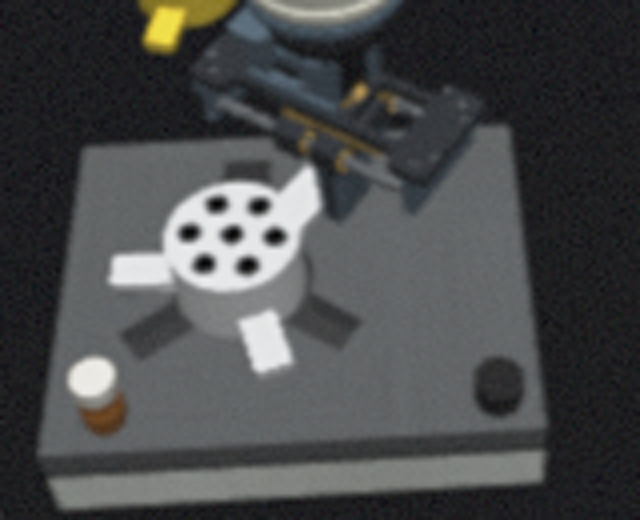

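The insert is turning with about 4 N on the tab, so I'll continue the sweep.

Call:
carry_out([
  [[1.2,-4.3,0],[0,0,-0.05]],
  [[1.2,-4.3,0],[0,0,-0.05]],
  [[1.2,-4.3,0],[0,0,-0.05]],
  [[1.2,-4.3,0],[0,0,-0.05]],
  [[1.2,-4.3,0],[0,0,-0.05]],
  [[1.2,-4.3,0],[0,0,-0.05]],
  [[1.2,-4.3,0],[0,0,-0.05]],
  [[1.2,-4.3,0],[0,0,-0.05]],
  [[1.2,-4.3,0],[0,0,-0.05]],
])

```text
time: 19.8
position: [0.5277, -0.025, 0.0497]
eef_rot: [3.141, -0.0, -3.066]
ft_force: [-0.8, 5.4, 1.2]
grip_width: 0.0003
```

```bash
python3 look.py r
```

```text
19.8 [ 0.5277 -0.025   0.0497] [ 3.141  -0.0005 -3.0664] [-0.8233  5.4049  1.2182] 0.0003158602774182761
```

View pics/r_1.png

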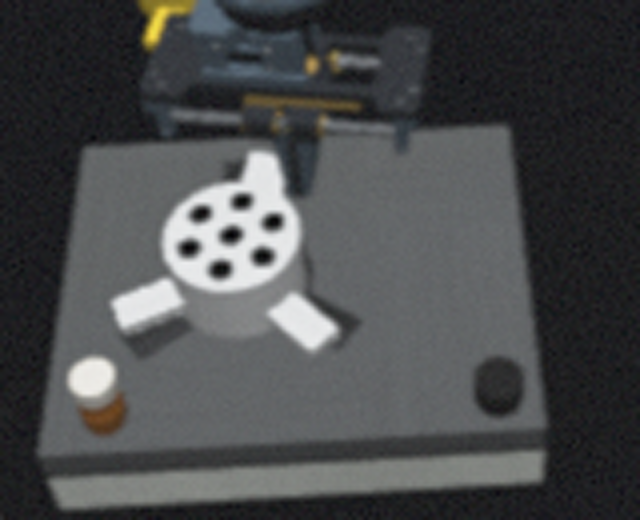

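View pics/r_2.png

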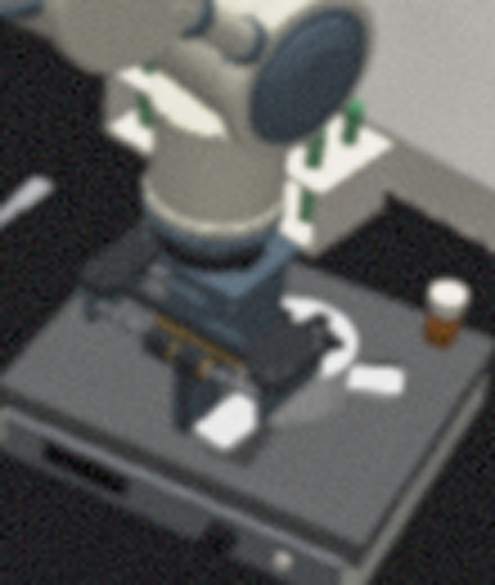

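Run:
```python
from h import *
import pickle
d=pickle.load(open("r.pkl","rb")); c=d["scene"]; e=d["side"]
S=lambda p:np.array(p)/4+(149.6,169.6); T=lambda p:np.array(p)/4.5+(249.6,109.6)
C=np.array([.6166,-.0458])
print("top centre",ray(c,S([(231,235)]),.125))
for n,s,p,o in (("earL",c,S([(111,302),(120,331)]),125),("earB",c,S([(341,326),(318,352)]),-125),("earL side",e,T([(406,369),(403,393)]),125)):
    q=ray(s,p,.092).mean(0)-C; a=np.degrees(np.arctan2(q[1],q[0]))%360; print(n,q,np.linalg.norm(q),a,(a-o)%360)
```

```text
top centre [[ 0.61532961 -0.04780991]]
earL [ 0.05160401 -0.06843178] 0.08570812737890464 307.01973572919263 182.01973572919263
earB [0.04425281 0.07204667] 0.08455196251284167 58.44074808861496 183.44074808861495
earL side [ 0.0491749  -0.07148472] 0.08676540932703869 304.524386493097 179.52438649309698
```

About 11° remain. I'll finish in finer steps.

Call:
carry_out([
  [[0.8,-2.6,0],[0,0,-0.03]],
  [[0.8,-2.6,0],[0,0,-0.03]],
  [[0.8,-2.6,0],[0,0,-0.03]],
  [[0.8,-2.6,0],[0,0,-0.03]],
  [[0.8,-2.6,0],[0,0,-0.03]],
  [[0.5,-1.7,0],[0,0,-0.02]],
  [[0,0,0],[0,0,0]],
])

```text
time: 20.6
position: [0.526, -0.0406, 0.0497]
eef_rot: [-3.141, 0.0, -2.898]
ft_force: [0.1, 0.1, 0.5]
grip_width: 0.0002
```

```bash
python3 look.py s
```

```text
20.6 [ 0.526  -0.0406  0.0497] [-3.1411  0.0002 -2.8976] [0.087  0.128  0.4741] 0.00023712997358016878
```

View pics/s_1.png

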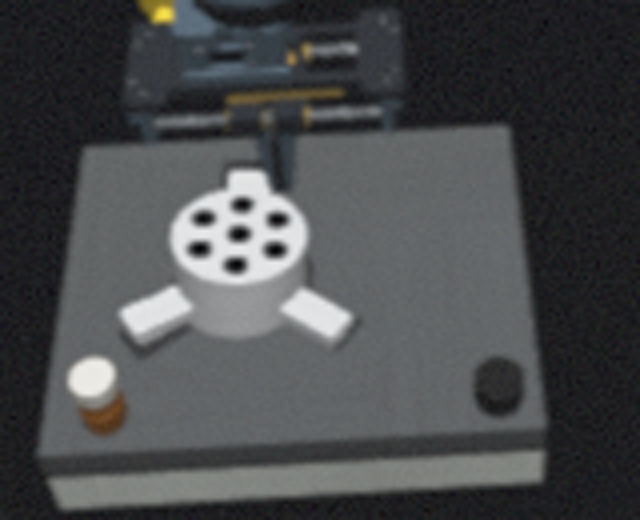

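View pics/s_2.png

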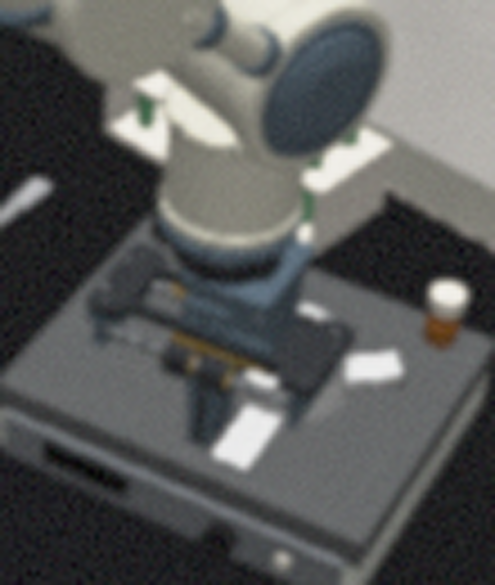

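The tab looks dropped into its slot while the two ears still show their edges above the deck, so the insert is tilted. I'll lift clear to look.

Call:
carry_out([
  [[0,4,-10],[0,0,0]],
  [[0,10,-30],[0,0,0]],
  [[10,20,-40],[0,0,0]],
  [[20,30,-40],[0,0,0]],
  [[30,30,0],[0,0,0]],
  [[30,30,0],[0,0,0]],
  [[0,0,0],[0,0,0]],
])

```text
time: 21.4
position: [0.4056, 0.0583, 0.1676]
eef_rot: [3.141, -0.002, -2.895]
ft_force: [-0.5, -0.3, 0.1]
grip_width: 0.0004
```

```bash
python3 look.py t
python3 - <<'E'
import pickle,cv2
d=pickle.load(open("t.pkl","rb"))
a=d["scene"]["pixels"][195:275,165:255,::-1]; cv2.imwrite("pics/t3.png",cv2.resize(a,None,fx=8,fy=7,interpolation=cv2.INTER_LANCZOS4))
b=d["side"]["pixels"][165:225,285:350,::-1]; cv2.imwrite("pics/t4.png",cv2.resize(b,None,fx=9,fy=9,interpolation=cv2.INTER_LANCZOS4))
E
```

```text
21.4 [0.4056 0.0583 0.1676] [ 3.1408 -0.0017 -2.8952] [-0.546  -0.2858  0.123 ] 0.00039106379543108936
```

View pics/t3.png

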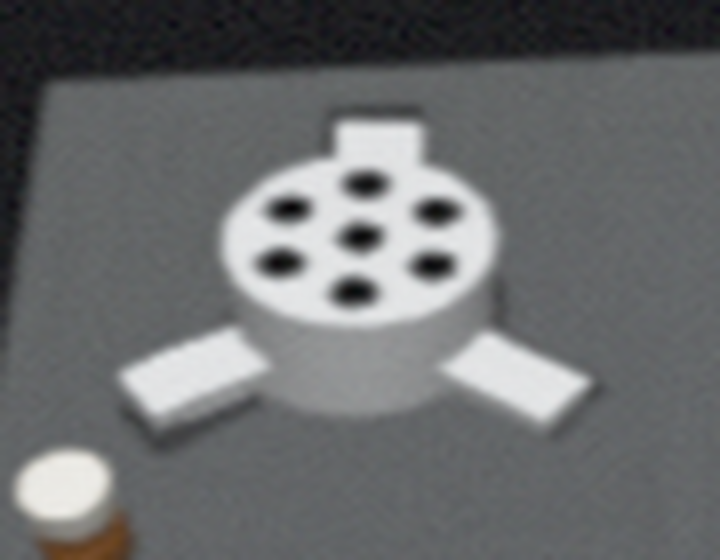

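View pics/t4.png

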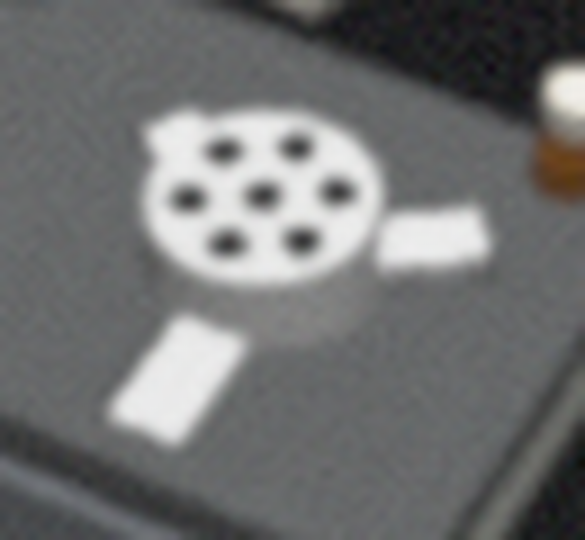

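```bash
cat > fit.py <<'E'
from h import *
import sys,pickle
np.set_printoptions(precision=4,suppress=True)
# automatic hole centroids -> triangulate, sorted by angle
def holes(s,roi):
    y0,y1,x0,x1=roi
    g=cv2.cvtColor(s["pixels"][y0:y1,x0:x1],cv2.COLOR_RGB2GRAY); k=6
    g=cv2.GaussianBlur(cv2.resize(g,None,fx=k,fy=k,interpolation=cv2.INTER_CUBIC),(0,0),2)
    m=(g<130).astype(np.uint8); n,l,st,c=cv2.connectedComponentsWithStats(m)
    return np.array([[c[i][0]/k+x0-.42,c[i][1]/k+y0-.42] for i in range(1,n) if 250<st[i,4]<1800 and st[i,2]<60 and st[i,3]<60])
def run(d,rs,ri,zt):
    a,b=holes(d["scene"],rs),holes(d["side"],ri); print(len(a),len(b))
    A=ray(d["scene"],a,zt);B=ray(d["side"],b,zt); P=[]
    for i in range(len(A)):
        j=np.argmin(np.linalg.norm(B-A[i],axis=1))
        if np.linalg.norm(B[j]-A[i])<.012: P.append(tri(d["scene"],a[i],d["side"],b[j])[0])
    P=np.array(P); print(P); c=P.mean(0); u,s,v=np.linalg.svd(P-c); n=v[2]*np.sign(v[2,2]); print("mean",c,"normal",n,"tilt deg",np.degrees(np.arccos(n[2])))
    return P
if __name__=="__main__":
    d=pickle.load(open(sys.argv[1]+".pkl","rb"))
    run(d,(215,243,190,230),(175,199,300,329),.12)
E
python3 fit.py t
python3 - <<'E'
from h import *
import pickle
np.set_printoptions(precision=4,suppress=True)
d=pickle.load(open("t.pkl","rb"));c,e=d["scene"],d["side"]
S=lambda p:np.array(p)/(8,7)+(164.56,194.57); T=lambda p:np.array(p)/9+(284.55,164.55)
for n,a,b in (("tab+y",(423,122),(108,410)),("tab-y",(336,120),(178,445)),("earL-x",(120,380),(492,258)),("earL+x",(153,420),(480,208))):
    print(n,tri(c,S(a),e,T(b)))
print("earB scene z.08/.092",ray(c,S([(592,382),(548,425)]),.08).tolist(),ray(c,S([(592,382),(548,425)]),.092).tolist())
E
```

```text
7 1
[]
tab+y (array([ 0.5168, -0.0531,  0.0741]), [0.0008283209728855972, 0.0008283209728856088])
tab-y (array([ 0.5216, -0.0839,  0.075 ]), [0.0005045455655201152, 0.00050454556552021])
earL-x (array([ 0.6687, -0.1124,  0.0918]), [0.0012053640259639658, 0.00120536402596397])
earL+x (array([ 0.685 , -0.0943,  0.095 ]), [0.00045721726477041983, 0.0004572172647704264])
earB scene z.08/.092 [[0.6347311034641885, 0.03684751070901052], [0.6556691449489811, 0.026996405379524635]] [[0.6425706551692156, 0.03926666464567807], [0.6631784088469213, 0.029570955893232193]]fit.py:17: RuntimeWarning: Mean of empty slice.
  P=np.array(P); print(P); c=P.mean(0); u,s,v=np.linalg.svd(P-c); n=v[2]*np.sign(v[2,2]); print("mean",c,"normal",n,"tilt deg",np.degrees(np.arccos(n[2])))
  ret = ret.dtype.type(ret / rcount)
Traceback (most recent call last):
  File "fit.py", line 21, in <module>
    run(d,(215,243,190,230),(175,199,300,329),.12)
    ~~~^^^^^^^^^^^^^^^^^^^^^^^^^^^^^^^^^^^^^^^^^^^
  File "fit.py", line 17, in run
    P=np.array(P); print(P); c=P.mean(0); u,s,v=np.linalg.svd(P-c); n=v[2]*np.sign(v[2,2]); print("mean",c,"normal",n,"tilt deg",np.degrees(np.arccos(n[2])))
                                                ~~~~~~~~~~~~~^^^^^
numpy.linalg.LinAlgError: 1-dimensional array given. Array must be at least two-dimensional
```

The tab is down in its slot and the +y ear is about level, but the −y ear still rests on the deck at z≈0.093. It sits about 2° clockwise of its slot, so I'll nudge that ear anticlockwise.

Call:
carry_out([
  [[0,0,0],[0,0,0.144]],
  [[0,0,0],[0,0,0.144]],
  [[0,0,0],[0,0,0.144]],
  [[0,0,0],[0,0,0.144]],
  [[0,0,0],[0,0,0.144]],
  [[0,0,0],[0,0,0.143]],
  [[0,0,0],[0,0,0.143]],
  [[-37,5.4,0],[0,0,0]],
  [[-37,5.4,0],[0,0,0]],
  [[-37,5.4,0],[0,0,0]],
  [[-37,5.4,0],[0,0,0]],
  [[-37,5.4,0],[0,0,0]],
  [[-37,5.4,0],[0,0,0]],
  [[-37,5.4,0],[0,0,0]],
  [[-37,5.4,0],[0,0,0]],
  [[0,0,0],[0,0,0]],
])

```text
time: 23.1
position: [0.6582, -0.1201, 0.1663]
eef_rot: [3.141, 0.002, 2.378]
ft_force: [-1.0, 0.2, -0.9]
grip_width: 0.0001
```

```bash
python3 look.py u
```

```text
23.1 [ 0.6582 -0.1201  0.1663] [3.141  0.0023 2.3779] [-0.9505  0.1681 -0.9324] 5.0982764982887183e-05
```

View pics/u_1.png

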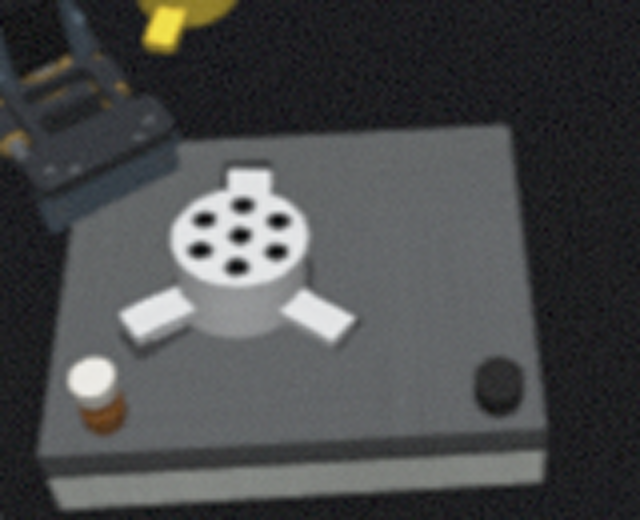

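View pics/u_2.png

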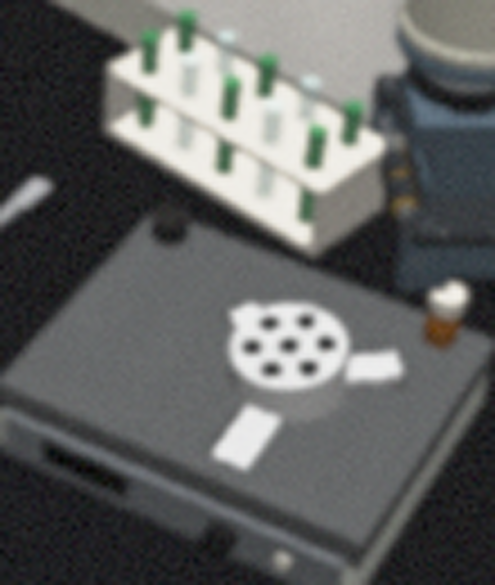

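Call:
carry_out([
  [[8,0,20],[0,0,0]],
  [[0,0,30],[0,0,0]],
  [[0,0,30],[0,0,0]],
  [[0,0,20],[0,0,0]],
  [[0,0,10],[0,0,0]],
  [[0,0,4],[0,0,0]],
  [[0,0,0],[0,0,0]],
])

```text
time: 23.9
position: [0.6488, -0.1108, 0.0533]
eef_rot: [3.141, 0.0, 2.381]
ft_force: [0.4, 0.6, 0.7]
grip_width: 0.0003
```

```bash
python3 look.py v
```

```text
23.9 [ 0.6488 -0.1108  0.0533] [3.1414 0.0002 2.3808] [0.3936 0.6322 0.6646] 0.0002610279979580552
```

View pics/v_1.png

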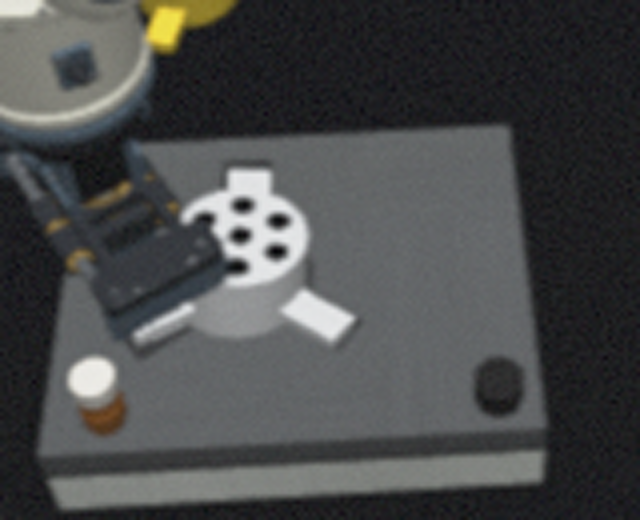

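View pics/v_2.png

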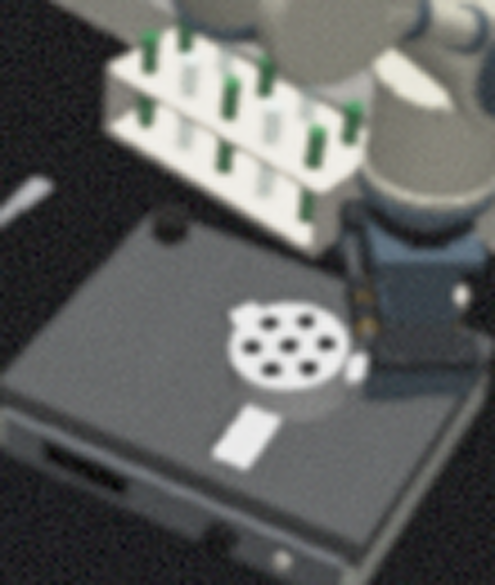

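Call:
carry_out([
  [[0,2,1.5],[0,0,0]],
  [[0,2,0],[0,0,0]],
  [[0,2,0],[0,0,0]],
  [[0,1,0],[0,0,0]],
  [[0,1,0],[0,0,0]],
])

```text
time: 24.5
position: [0.6543, -0.105, 0.0514]
eef_rot: [3.142, 0.0, 2.381]
ft_force: [-0.8, 0.3, -0.7]
grip_width: 0.0007
```

Call:
carry_out([
  [[0,1,0],[0,0,0]],
  [[0,1,0],[0,0,0]],
])

```text
time: 24.7
position: [0.6556, -0.1036, 0.0514]
eef_rot: [-3.142, 0.0, 2.381]
ft_force: [-0.8, 0.3, 0.3]
grip_width: 0.0007
```

Call:
carry_out([
  [[0,1,0],[0,0,0]],
  [[0,1,0],[0,0,0]],
])

```text
time: 24.9
position: [0.657, -0.1022, 0.0513]
eef_rot: [-3.142, -0.0, 2.381]
ft_force: [0.3, 0.4, 0.0]
grip_width: 0.0004
```

Call:
carry_out([
  [[0,1,0],[0,0,0]],
  [[0,1,0],[0,0,0]],
])

```text
time: 25.1
position: [0.6584, -0.1007, 0.0514]
eef_rot: [3.142, 0.0, 2.381]
ft_force: [-0.0, -0.5, 1.0]
grip_width: 0.0006
```

```bash
python3 look.py w
```

```text
25.1 [ 0.6584 -0.1007  0.0514] [3.1416 0.0001 2.3808] [-0.0367 -0.4769  1.0033] 0.0006094747223608023
```

View pics/w_1.png

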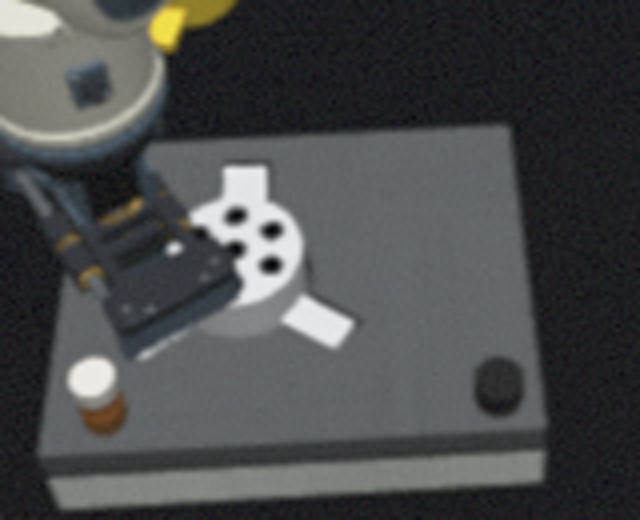

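View pics/w_2.png

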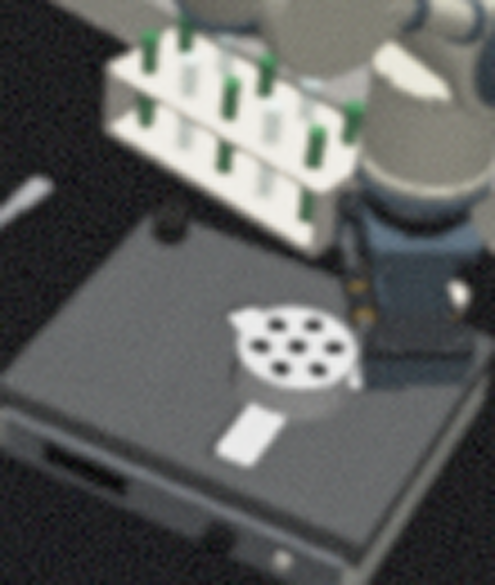

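Call:
carry_out([
  [[0,-4,-10],[0,0,0]],
  [[0,-10,-40],[0,0,0]],
  [[0,-20,-40],[0,0,0]],
  [[0,-30,-20],[0,0,0]],
  [[0,-40,0],[0,0,0]],
  [[0,-40,0],[0,0,0]],
])

```text
time: 25.8
position: [0.5584, -0.2062, 0.163]
eef_rot: [3.141, 0.002, 2.382]
ft_force: [-0.4, -0.5, 0.1]
grip_width: 0.0008
```

```bash
cat > zoom.py <<'E'
import pickle,cv2,sys
n=sys.argv[1]
d=pickle.load(open(n+".pkl","rb"))
a=d["scene"]["pixels"][195:275,165:255,::-1]; cv2.imwrite(f"pics/{n}3.png",cv2.resize(a,None,fx=8,fy=7,interpolation=cv2.INTER_LANCZOS4))
b=d["side"]["pixels"][165:225,285:350,::-1]; cv2.imwrite(f"pics/{n}4.png",cv2.resize(b,None,fx=9,fy=9,interpolation=cv2.INTER_LANCZOS4))
E
python3 look.py x; python3 zoom.py x
```

```text
25.8 [ 0.5584 -0.2062  0.163 ] [3.141  0.0023 2.3815] [-0.3668 -0.5047  0.0744] 0.0008242333368422875
```

View pics/x3.png

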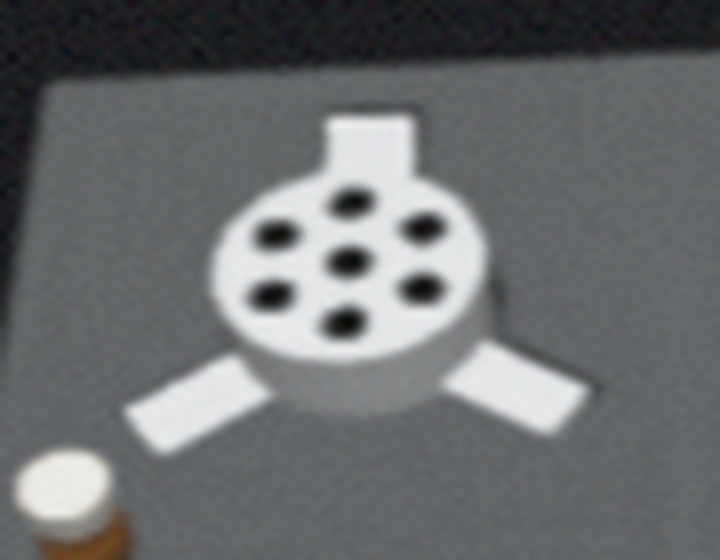

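View pics/x4.png

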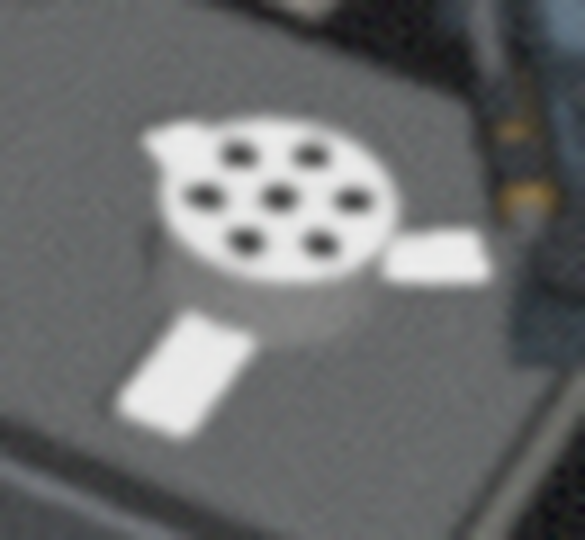

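Run:
```python
from h import *
import pickle
np.set_printoptions(precision=4,suppress=True)
d=pickle.load(open("x.pkl","rb"));c,e=d["scene"],d["side"]
S=lambda p:np.array(p)/(8,7)+(164.56,194.57); T=lambda p:np.array(p)/9+(284.55,164.55)
# holes scene / side matched (world -x is scene-up / side-down-left)
hs=[(348,262),(351,203),(424,228),(422,289),(345,323),(272,296),(276,235)]
ht=[(279,197),(246,241),(205,197),(239,154),(311,155),(355,200),(321,244)]
P=np.array([tri(c,S(a),e,T(b))[0] for a,b in zip(hs,ht)]); print(P)
m=P.mean(0);v=np.linalg.svd(P-m)[2][2];v*=np.sign(v[2]);print(m,v,np.degrees(np.arccos(v[2])))
for n,a,b in (("tab+y",(415,116),(118,408)),("tab-y",(328,118),(183,438)),("earL-x",(126,410),(490,280)),("earL+x",(162,455),(478,232)),("earB?",(588,390),(145,135))):
    print(n,tri(c,S(a),e,T(b)))
```

```text
[[ 0.618  -0.047   0.1128]
 [ 0.5906 -0.0538  0.1126]
 [ 0.598  -0.0269  0.1124]
 [ 0.6257 -0.0202  0.1125]
 [ 0.645  -0.0403  0.1128]
 [ 0.6374 -0.0675  0.1126]
 [ 0.6097 -0.0742  0.1125]]
[ 0.6178 -0.0471  0.1126] [-0.0041  0.0009  1.    ] 0.2399698227691137
tab+y (array([ 0.5174, -0.0563,  0.0775]), [0.0015750700656309634, 0.0015750700656308667])
tab-y (array([ 0.5233, -0.0853,  0.0783]), [0.00015560321861347878, 0.0001556032186135793])
earL-x (array([ 0.672 , -0.1118,  0.0772]), [0.0010425683590423646, 0.0010425683590424735])
earL+x (array([ 0.6892, -0.093 ,  0.0784]), [0.0005846204731075537, 0.0005846204731075014])
earB? (array([0.6378, 0.0354, 0.0784]), [0.0007071973847548874, 0.0007071973847547928])
```

All seven wells lie at z = 0.1126 (0.113 expected), the tilt is 0.2° and the arms are flush with the deck. One last check that the other things haven't moved, then hand in.

Run:
```python
from workcell import env,eyes
import cv2,pickle,numpy as np
a=pickle.load(open("a.pkl","rb"))
s=eyes.snapshot("scene"); e=eyes.snapshot("side")
for n,x in (("scene",s),("side",e)):
    df=cv2.GaussianBlur(np.abs(x["pixels"].astype(int)-a[n]["pixels"]).max(2).astype(np.uint8),(0,0),1.5)
    k,l,st,c=cv2.connectedComponentsWithStats((df>25).astype(np.uint8)); print(n,[st[i].tolist() for i in range(1,k) if st[i,4]>8])
cv2.imwrite("pics/end.png",np.hstack([s["pixels"],e["pixels"]])[:,:,::-1][:, :1024] if 0 else s["pixels"][:,:,::-1])
st=env.state(); print(st["time"],st["position"],st["ft_force"])
```

```text
scene [[56, 0, 152, 136, 9434], [229, 0, 118, 119, 6188], [468, 0, 44, 54, 1867], [432, 54, 77, 58, 2209], [503, 92, 6, 7, 35], [474, 107, 20, 10, 113], [114, 136, 54, 41, 942], [141, 169, 31, 20, 287], [179, 210, 83, 58, 2621]]
side [[0, 0, 198, 325, 28782], [172, 0, 235, 215, 17567]]
26.0 [ 0.55866693 -0.20579893  0.16221262] [ 0.50498133 -0.40619533  0.10941521]
```

View pics/end.png

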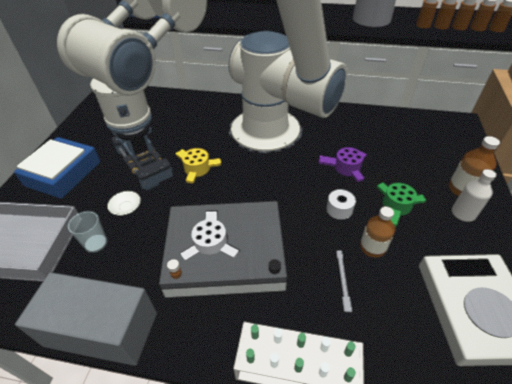

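The only changes between the first and last scene views are the arm and the insert. The vial (173,268), stopper (275,266), beaker and dish are unmoved, and the gripper is clear of everything.

```bash
python3 -c "
from workcell import hand_in
print(hand_in())"
```

```text
the job is handed in; nothing more can be done
None
```

The insert is seated in the pocket, and I handed the job in at 26 s of the 54 s allowed. I slid it along the deck between lightly closed fingers until it dropped 10 mm into the pocket mouth. I then turned it about 43° anticlockwise by pushing its tab with shut fingers, and nudged the −y ear until the last arm dropped in.

**Last checks**
- All seven wells triangulate to z ≈ 0.1126 m, against 0.113 m when seated.
- The tilt is 0.2°, and the tab and ear tops are within about 3 mm of deck level.
- In the scene view only the arm and insert changed, so the bystanders there are unmoved. In the side view the arm covered part of the picture, so it added no check of its own.
- The wrist force was near zero, with the gripper clear of everything.

**What failed or disagreed**
- **Fingertip height:** the real fingertips sat about 30 mm above the reported TCP height.
- **Missed tries:** because of that offset, my first attempt to turn the insert by squeezing it and my first sweep at the tab both missed, without moving it.
- **Camera offset:** the wrist camera read positions about 2–4 mm further towards +y than the scene and side cameras.

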